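Set the feeder's air gap with the setting blade and load it with caps

TASK

Get the cap feeder ready: stand the setting blade from its stand fully down in the air gap (open the gap first if it is too tight), slide the coil block up against it, then draw the blade up slowly so that you feel both sides drag on it (if it comes freely, close up and try again), and hang it back in its stand, leaving the gap as set. Then pour every cap out of the white scoops into the feeder's trough and stand the scoops upright on the mat again. Leave the mouse, the screwdriver and the tray of trackers where they are.

Things in the scene. Friction and masses are not known exactly. Their poses are not given: they have to be found in the camera images.
- trough_floor (a point): Centre of the inner floor of the feeder's open steel trough, 32 mm above the bench; axes as the feeder's (z up, +y from the gap to the trough). Inside 168 (x) x 128 (y) mm, walls 53 mm deep, rim 85 mm above the bench.
- armature: Fixed bright steel armature plate of a small vibratory feeder (grey base plate 190 x 285 x 22 mm, screwed down), 80 (x) x 22 (y) mm, from 22 to 85 mm above the bench; origin on the bench below the middle of its gap face; axes as the feeder's. Its gap face is the plane y = 0, the plate lies at y = 0 to 22 mm; the trough starts at y = 27 mm.
- gap_top (a point): Top edge of the armature plate's gap face, middle of its width, 85 mm above the bench; axes as the feeder's. The air gap runs from here to -y; it is 74 mm wide along x and clear to 57 mm below this point.
- coil: Dark steel coil block, 74 (x) x 50 (y) mm, top 85 mm above the bench. Origin: on the bench below the middle of its gap face; axes as the feeder's. It slides along y: the air gap is the distance along -y from gap_top to this origin, 2 to 22 mm at the start (stops at 0 and 22). Friction about 4 N holds it where it is left, so it pinches the blade with at most that; the blade then drags by a few N when drawn up.
- coil_tab (a point): Middle of the black upright tab on top of the coil block, for moving it: 36 (feeder x) x 14 (feeder y) mm, 50 mm tall (85 to 135 mm above the bench); this point is 113 mm above the bench and 43 mm behind the block's gap face. Pinch it across its 36 mm.
- blade: Setting blade, a thick feeler: steel blade 6 mm thick (y) x 50 mm wide (x), 44 mm long, straight below a black block grip 24 (x) x 40 (y) x 50 mm tall. Origin in the middle of the grip's underside, where the blade begins; z up along the grip. About 0.12 kg. The grip is wider than the gap, so the blade can be let go and hangs by the grip's underside on the tops of armature and coil block, or of the stand.
- blade_grip (a point): Grasp centre of the blade's grip, 28 mm above its underside; axes as the blade's. Grasp it from above across its 24 mm (x).
- stand_slot (a point): Middle of the open slot of the blade's fixed aluminium stand (two cheeks 70 mm long, 60 mm high), level with the cheeks' tops, 60 mm above the bench; slot 15 mm wide (y), 70 mm long along x, 52 mm deep. The blade hangs in it with the grip's underside here.
- mat: Flat dark rubber mat, 300 (x) x 360 (y) x 3 mm, fixed; origin in the middle of its underside.
- scoop_a: White parts scoop, at first the one nearer the feeder, standing on the mat, with up to three caps in it. Box 110 (x) x 120 mm (y from -80 to 40), 60 mm high, flat floor 4 mm thick from y = -38 to 40; towards -y a pouring ramp rises outwards from the floor to the lip at y = -80, z = 60, so it pours over its -y side. Origin: underside, middle of the flat floor; z up. About 0.22 kg.
- scoop_a_handle (a point): Grasp point on the scoop's straight round handle (18 mm thick, sticking out 105 mm to the scoop's -x, 53 mm above its underside): 115 mm to -x of the origin. Axes as the scoop's. Rolled about this handle by about 100 degrees the caps slide out over the lip, which is then 80 mm below the handle.
- scoop_b: White parts scoop, at first the one farther from the feeder, standing on the mat, with up to three caps in it. Box 110 (x) x 120 mm (y from -80 to 40), 60 mm high, flat floor 4 mm thick from y = -38 to 40; towards -y a pouring ramp rises outwards from the floor to the lip at y = -80, z = 60, so it pours over its -y side. Origin: underside, middle of the flat floor; z up. About 0.22 kg.
- scoop_b_handle (a point): Grasp point on the scoop's straight round handle (18 mm thick, sticking out 105 mm to the scoop's -x, 53 mm above its underside): 115 mm to -x of the origin. Axes as the scoop's. Rolled about this handle by about 100 degrees the caps slide out over the lip, which is then 80 mm below the handle.
- cap1: Steel end cap, a solid-looking cylinder 30 mm across and 28 mm high, 30 g; origin at its centre. At the start in scoop_a, or absent.
- cap2: Steel end cap, a solid-looking cylinder 30 mm across and 28 mm high, 30 g; origin at its centre. At the start in scoop_a, or absent.
- cap3: Steel end cap, a solid-looking cylinder 30 mm across and 28 mm high, 30 g; origin at its centre. At the start in scoop_a, or absent.
- cap4: Steel end cap, a solid-looking cylinder 30 mm across and 28 mm high, 30 g; origin at its centre. At the start in scoop_b, or absent.
- cap5: Steel end cap, a solid-looking cylinder 30 mm across and 28 mm high, 30 g; origin at its centre. At the start in scoop_b, or absent.
- cap6: Steel end cap, a solid-looking cylinder 30 mm across and 28 mm high, 30 g; origin at its centre. At the start in scoop_b, or absent.
- mouse: Black computer mouse, 100 x 60 x 34 mm, on the robot's side of the feeder; bystander. Origin: underside.
- screwdriver: Screwdriver 180 mm long lying beyond the feeder; bystander.
- tracker_tray: White tray of finished trackers, 140 x 200 x 39 mm, beyond the feeder; bystander. Origin: underside.
Mind the look-alikes: they are no part of the job. What is shaped like the scoop_a but red is not meant.

How it is judged:
On the way, in this order (a step that is already met when the one before it is completed fails the run):
1. the blade stands fully down in the gap between armature plate and coil block (x of blade in the frame of gap_top between -0.03 and 0.03 m and y of blade in the frame of gap_top between -0.025 and 0.003 m and angle between blade's own z axis and vertical below 0.2 rad and z of blade in the frame of gap_top below 0.006 m), for 0.2 s.
2. the blade is drawn up part of the way (10 to 36 mm) while both the armature plate and the coil block rub on it (over 0.3 N each) (x of blade in the frame of gap_top between -0.03 and 0.03 m and y of blade in the frame of gap_top between -0.025 and 0.003 m and angle between blade's own z axis and vertical below 0.2 rad and z of blade in the frame of gap_top between 0.01 and 0.036 m and contact force between blade and coil above 0.3 N and contact force between blade and armature above 0.3 N), for 0.1 s.
3. the blade hangs in its stand again (horizontal distance between blade and stand_slot below 0.03 m and z of blade in the frame of stand_slot between -0.006 and 0.006 m and angle between blade's own z axis and vertical below 0.15 rad), for 0.2 s.
4. all caps lie in the trough (x of cap1 in the frame of trough_floor between -0.085 and 0.085 m and y of cap1 in the frame of trough_floor between -0.065 and 0.065 m and z of cap1 in the frame of trough_floor between 0.005 and 0.05 m and x of cap2 in the frame of trough_floor between -0.085 and 0.085 m and y of cap2 in the frame of trough_floor between -0.065 and 0.065 m and z of cap2 in the frame of trough_floor between 0.005 and 0.05 m and x of cap3 in the frame of trough_floor between -0.085 and 0.085 m and y of cap3 in the frame of trough_floor between -0.065 and 0.065 m and z of cap3 in the frame of trough_floor between 0.005 and 0.05 m and x of cap4 in the frame of trough_floor between -0.085 and 0.085 m and y of cap4 in the frame of trough_floor between -0.065 and 0.065 m and z of cap4 in the frame of trough_floor between 0.005 and 0.05 m and x of cap5 in the frame of trough_floor between -0.085 and 0.085 m and y of cap5 in the frame of trough_floor between -0.065 and 0.065 m and z of cap5 in the frame of trough_floor between 0.005 and 0.05 m and x of cap6 in the frame of trough_floor between -0.085 and 0.085 m and y of cap6 in the frame of trough_floor between -0.065 and 0.065 m and z of cap6 in the frame of trough_floor between 0.005 and 0.05 m), for 0.2 s.
At the end, for the whole second after the job is handed in: Every cap present lies in the trough; both scoops stand upright (within 0.1 rad) on the mat (underside centre within its edges); the blade hangs upright in its stand, within a few mm of fully down; the air gap is the blade's 6 mm (5.0 to 7.1 mm); everything is at rest (all of step 3 and all of step 4 and x of scoop_a in the frame of mat between -0.15 and 0.15 m and y of scoop_a in the frame of mat between -0.18 and 0.18 m and z of each of scoop_a, scoop_b in the frame of mat below 0.012 m and angle between each of scoop_a, scoop_b's own z axis and vertical below 0.1 rad and x of scoop_b in the frame of mat between -0.15 and 0.15 m and y of scoop_b in the frame of mat between -0.18 and 0.18 m and y of coil in the frame of gap_top between -0.0071 and -0.005 m and linear speed of each of blade, scoop_a, scoop_b, cap1, cap2, cap3, cap4, cap5, cap6 below 0.03 m/s); the robot touches nothing.
It fails at once if the mouse is moved more than 30 mm (distance of mouse from where it was at the start of the episode above 0.03 m).
It fails at once if the screwdriver is moved more than 30 mm (distance of screwdriver from where it was at the start of the episode above 0.03 m).
It fails at once if the tracker tray is moved more than 30 mm (distance of tracker_tray from where it was at the start of the episode above 0.03 m).
Of cap1, cap2, cap3, cap4, cap5, cap6 only 4 to 6 are there at a start; the rules pass over those that are not, and their reading is None.
At some moment in a run one of scoop_a, scoop_b may be knocked a few centimetres aside while the robot is not near it.
It also fails if it takes over 192 s, if anything falls off the work surface, if the arm or the gripper's body presses on something with over 40 N, if the wrist force passes 120 N, or if a joint passes its speed limit or range.

ROBOT

A 7-joint arm with a two-finger parallel gripper is mounted at the origin on the work surface. World frame = base frame: x ahead of the robot, y to its left, z up, the work surface at z = 0. Lengths are in m, angles in rad, forces in N, time in s.
With the tool pointing down it reaches from about 0.425 to 0.925 m from the base axis. Payload 6.8 kg.
Tool frame: the origin (TCP) lies midway between the tips of the shut fingers; the grasp point (between the pads) lies 19 mm behind it; z points along the fingers, y is the line along which they close (so a half turn about z gives the same grasp; the last joint's range is limited). The gripper opens to 85 mm and grips with 20 to 120 N. Pads are 22 mm wide; open, the fingers measure 114 mm over their backs; the gripper's body (76 mm by 85 mm) begins 54 mm behind the grasp point. The pads swing forward as they close: fully open they stand 13 mm farther back than shut.
Start: joints at [1.157, 0.477, 0.022, 1.555, -0.011, 1.109, -0.083], TCP at [0.203, -0.644, 0.206] pointing down, gripper open.
Joint ranges: [-2.96, 2.96], [-0.34, 2.1], [-1.41, 1.46], [0.24, 2.44], [-1.37, 4.51], [0.17, 1.92], [-2.96, 2.96]. Speed limits (rad/s): [2.39, 2.39, 3.14, 3.14, 3.14, 3.14, 3.14].

INTERFACE

Orientations are given as a unit quaternion [w, x, y, z].
In Python, from station import * gives the robot as it stands. The module is installed in compiled form; this text tells all that it offers.
- The arm moves only by the shell command python3 -m jog 'ROWS' [OPENING] [FORCE]. ROWS is JSON, a list of rows, each an object of numbers: "x", "y", "z": the shift along the tool's x, y, z in m; "ax", "ay", "az": the turn, a rotation vector about the tool's x, y, z in rad. In form: [{"x": .., "y": .., "z": .., "ax": .., "ay": .., "az": ..}, ...]. A call has 1 to 12 rows; each row is the pose to reach, as a shift and turn from the pose commanded when the call began, along the tool's axes at that moment; what a row does not reach only later rows make up. A row lasts 1/10 s, in which the tool goes at most 50 mm and 8.59 degrees, less where a joint would pass 70% of its speed; a pose out of reach is approached as far as the arm can. A call with a gripper value outside its range is refused whole. OPENING is the opening, from 0 (shut) to 1 (fully open), set as the call begins (- or left out, the last holds). The fingers move at their own pace and stop on an object; FORCE is the grip in N (left out, the last holds). Time passes only in rows, so rows that repeat a pose let the fingers close. It gives the time, the measured TCP pose, the force, the opening and the grip force at its end, in the units of the state.
- get_obs(): the state, without advancing time (a new reading comes with each control period).
- read_camera(name): name is "scene" or "top"; returns the picture (420x560x3 uint8, red, green, blue); there is no depth.
- camera_params(name): a dict with "K" (3x3 intrinsics, pixels), "origin" and "attitude" of the camera in the world. Camera axes: x right, y up, looking along -z (the intrinsics and any distortion apply to the point x, -y, -z); pixel columns grow to the right and rows downward; lengths in m; the calibration is good to about 2 mm. A picture is of the moment at which its call begins. camera_params takes no time and is no camera call.
- hand_in(): hands the job in; it is judged then, once.
The state is a dict: "t": time; "q": joint angles; "joint_vel": joint speeds; "joint_torque": joint torques, N m; "eef_pos": TCP position; "tool_rot": TCP orientation; "contact_force": force on the tool from outside, world axes, zero at the start; "torque": the same for the moment, N m; "gripper_width": opening from 0.0 (shut) to 1.0 (fully open); "grasp_force": force on a finger pad.
Only numpy, scipy, OpenCV 4.12 (cv2) and the standard library are available. Lean on these libraries where they do the work, as an engineer would, in place of code of your own. Each camera call takes 0.05 s, during which the arm holds its last target. There are 200 camera calls.

## Working session

There is one attempt and no reset: what is moved stays moved. The work goes in short steps, Python scripts to look and compute and a shell command to move; the robot and the scene stay as the last step left them, time stands still between calls to the robot, and variables do not carry over. Pictures are saved under pics/ and viewed, at most 14 in all, crops included, and the job is handed in when it is done.

```bash
mkdir -p pics; cat > h.py <<'E'
from station import *
import numpy as np, cv2
from scipy.spatial.transform import Rotation as R
def rot(q): return R.from_quat([q[1],q[2],q[3],q[0]])
def cam(n):
    p=camera_params(n); a=np.array(p['attitude'],float)
    A=a if a.shape==(3,3) else rot(a).as_matrix()
    return np.array(p['K']),np.array(p['origin']),A,p
def ray(n,u,v):
    K,o,A,p=cam(n); d=np.linalg.inv(K)@[u,v,1]; return o,A@[d[0],-d[1],-d[2]]
def px2w(n,u,v,z):
    o,d=ray(n,u,v); return o+d*(z-o[2])/d[2]
def w2px(n,P):
    K,o,A,p=cam(n); c=A.T@(np.array(P)-o); q=K@[c[0],-c[1],-c[2]]; return q[:2]/q[2]
def snap(n,f,crop=None,s=1):
    im=read_camera(n)[:,:,::-1]
    if crop: im=im[crop[1]:crop[3],crop[0]:crop[2]]
    cv2.imwrite('pics/'+f,cv2.resize(im,None,fx=s,fy=s,interpolation=cv2.INTER_CUBIC))
def tool(dw):
    o=get_obs(); return rot(o['tool_rot']).inv().apply(dw)
E
python3 - <<'E'
from h import *
for n in('scene','top'): print(camera_params(n)); snap(n,n+'1.png',None,1.42)
o=get_obs();print(o['t'],o['eef_pos'],o['tool_rot'],o['gripper_width'],rot(o['tool_rot']).as_matrix().round(3))
E
```

```text
{'K': array([[535.76468254,   0.        , 282.08329584],
       [  0.        , 535.76468254, 210.43776964],
       [  0.        ,   0.        ,   1.        ]]), 'origin': array([0.94927134, 0.63567795, 1.08608678]), 'attitude': array([0.29409515, 0.10522463, 0.29572849, 0.90276269])}
{'K': array([[466.51868475,   0.        , 276.98182291],
       [  0.        , 466.51868475, 209.53063425],
       [  0.        ,   0.        ,   1.        ]]), 'origin': array([0.17513533, 0.05540927, 1.43693715]), 'attitude': array([-0.67960688, -0.08137717,  0.08407366,  0.72418497])}
0.1 [ 0.20303193 -0.64316156  0.2050404 ] [-7.86461810e-04  9.88333534e-01  1.52302904e-01 -1.77421929e-04] 0.9972861873564947 [[ 0.954  0.301 -0.001]
 [ 0.301 -0.954  0.002]
 [-0.    -0.002 -1.   ]]
```

View pics/scene1.png

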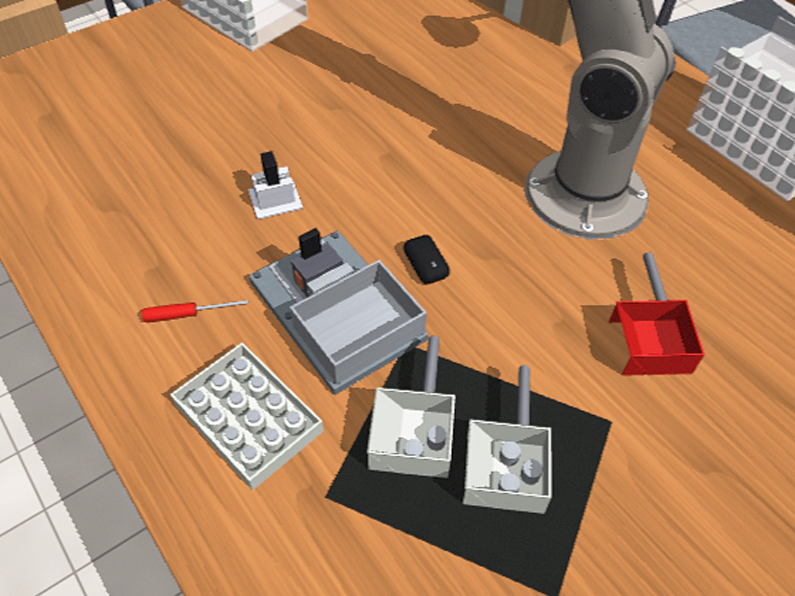

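View pics/top1.png

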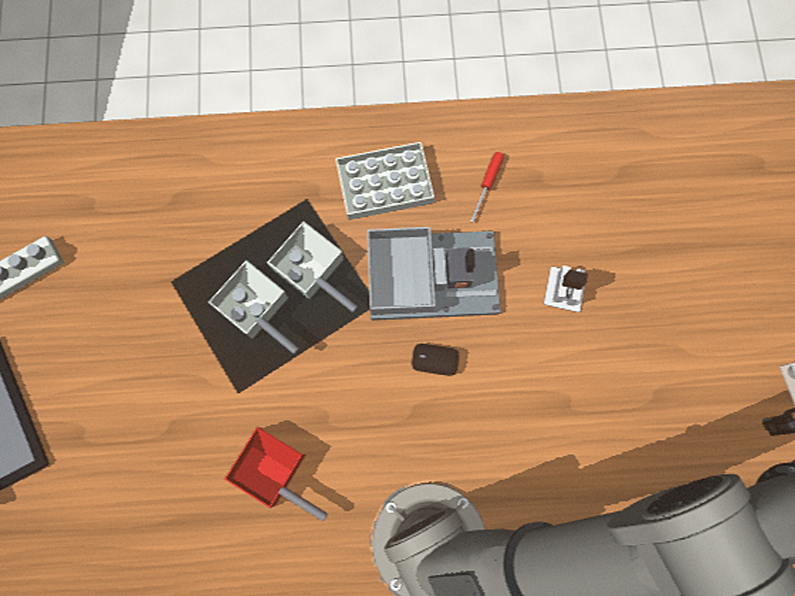

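The top view shows the stand at (565,287), the feeder with its trough at (400,270) and the coil tab at (468,262). The scoops are at (305,262) with 2 caps and (247,300) with 3. The red decoy is at (265,468). I'll zoom in to measure.

```bash
python3 - <<'E'
from h import *
snap('top','t2.png',(250,145,420,235),4.7)
snap('scene','s2.png',(165,95,310,280),3.2)
snap('top','t3.png',(115,135,275,280),4)
E
```

```text
(no output)
```

View pics/t2.png

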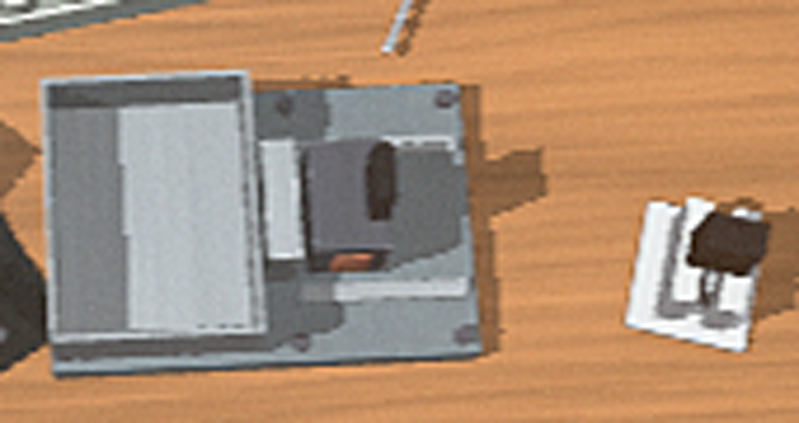

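View pics/s2.png

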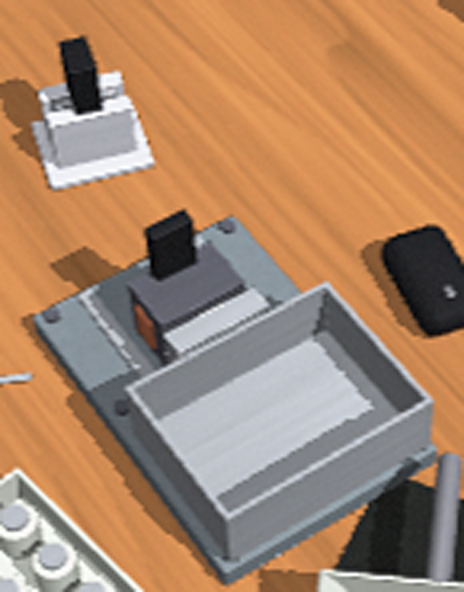

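View pics/t3.png

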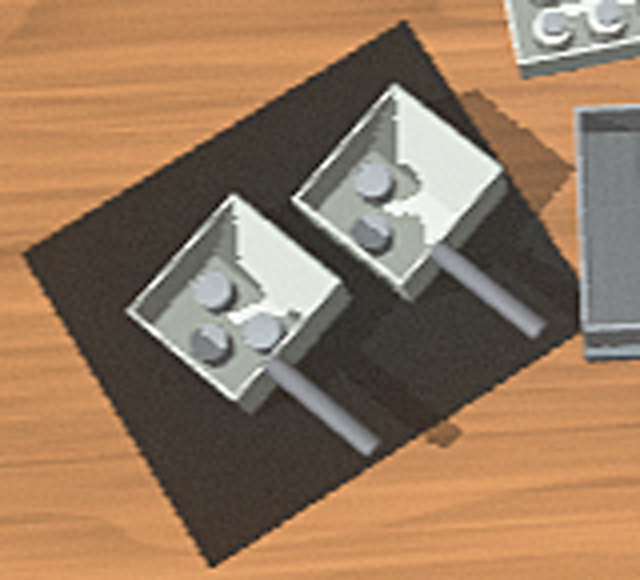

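The crops are sharp enough to fit planar poses for the feeder, stand, grip and scoops from their corners in both cameras.

```bash
cat > fit.py <<'E'
from h import *
from scipy.optimize import least_squares
def T2(p): return 'top',p[0]/4.7+250,p[1]/4.7+145
def S2(p): return 'scene',p[0]/3.2+165,p[1]/3.2+95
def T3(p): return 'top',p[0]/4+115,p[1]/4+135
def fit(name,obs,x0,free=0):
    # obs: (pixel, lambda extra-> local xyz)
    def f(v):
        c,s=np.cos(v[2]),np.sin(v[2]); r=[]
        for (n,u,w),L in obs:
            l=L(v[3:]); P=[v[0]+c*l[0]-s*l[1],v[1]+s*l[0]+c*l[1],l[2]]
            r+=list(w2px(n,P)-[u,w])
        return np.array(r)
    s=least_squares(f,x0,loss='soft_l1')
    print(name,s.x.round(4)); print(f(s.x).reshape(-1,2).round(1).tolist()); return s.x
if __name__=='__main__':
    z=.085
    o=[(T2((42,80)),lambda e:(.088,163e-3,z)),(T2((248,72)),lambda e:(.088,.027,z)),(T2((266,332)),lambda e:(-.088,.027,z)),(T2((49,340)),lambda e:(-.088,.163,z)),
     (S2((327,285)),lambda e:(-.088,.027,z)),(S2((128,388)),lambda e:(.088,.027,z)),(S2((228,515)),lambda e:(.088,.163,z)),(S2((432,403)),lambda e:(-.088,.163,z)),
     (T2((460,85)),lambda e:(.095,e[0],.022)),(T2((482,355)),lambda e:(-.095,e[0],.022)),(T2((54,374)),lambda e:(-.095,e[0]+.285,.022)),
     (S2((36,320)),lambda e:(.095,e[0],.022)),(S2((232,217)),lambda e:(-.095,e[0],.022)),
     (T2((300,140)),lambda e:(.04,0,z)),(T2((303,258)),lambda e:(-.04,0,z)),(S2((163,332)),lambda e:(.04,0,z)),(S2((258,290)),lambda e:(-.04,0,z)),
     (T2((305,145)),lambda e:(.037,-e[1],z)),(T2((312,268)),lambda e:(-.037,-e[1],z)),
     (S2((160,327)),lambda e:(.037,-e[1],z)),(S2((245,285)),lambda e:(-.037,-e[1],z)),
     (S2((147,230)),lambda e:(.018,-e[1]-.05,.135)),(S2((185,212)),lambda e:(-.018,-e[1]-.05,.135)),(S2((193,221)),lambda e:(-.018,-e[1]-.036,.135))]
    fit('feeder',o,[.6,0,0,-.12,.01])
    o=[(T2((650,200)),lambda e:(e[0],e[1],.008)),(T2((628,325)),lambda e:(-e[0],e[1],.008)),(T2((745,352)),lambda e:(-e[0],-e[1],.008)),
       (S2((52,188)),lambda e:(e[0],e[1],.008)),(S2((154,158)),lambda e:(-e[0],e[1],.008)),(S2((34,124)),lambda e:(e[0],-e[1],.008)),
       (S2((50,125)),lambda e:(.035,e[2],.06)),(S2((135,105)),lambda e:(-.035,e[2],.06))]
    fit('stand',o,[.6,-.35,0,.04,.04,.015])
    for zz in (.11,): 
        for p in (S2((60,42)),S2((88,37)),S2((97,62)),S2((70,70)),T2((768,220)),T2((755,276))): print(p[0],px2w(*p,zz).round(4))
    for nm,c,hn in (('a',[(393,84),(503,170),(409,290),(292,200)],(540,328)),('b',[(234,195),(347,284),(245,400),(128,312)],(373,447))):
        Z=.063
        for p in c: print(px2w(*T3(p),Z).round(3),end='')
        print('handle end',px2w(*T3(hn),.056).round(3))
    for p in [(22,253),(403,20),(213,567)]: print('mat',px2w(*T3(p),.003).round(3))
E
python3 fit.py
```

```text
feeder [ 0.5612 -0.0724 -0.0156 -0.1202  0.004 ]
[[-1.2, -0.4], [-0.6, -0.8], [-0.9, 0.0], [-0.5, 0.5], [-0.2, -2.4], [-0.9, -1.1], [-0.3, 0.6], [0.5, -1.8], [-0.8, -1.1], [-0.4, -0.4], [-1.2, -0.1], [-1.8, -2.5], [0.4, -2.3], [-1.8, -0.7], [-0.7, -0.3], [-0.1, -0.5], [-1.3, -2.3], [-1.5, -0.8], [-1.4, -3.4], [1.1, -0.6], [0.8, -1.3], [-0.8, -0.9], [0.4, -1.7], [1.0, -0.9]]
stand [ 0.5117 -0.342  -0.2787  0.0446  0.0388  0.0251]
[[-0.7, 0.1], [-0.5, 0.2], [-0.9, -0.4], [0.2, -1.8], [0.0, -0.4], [-1.0, -1.1], [0.5, 0.0], [-0.6, 0.0]]
scene [ 0.5181 -0.3592  0.11  ]
scene [ 0.4963 -0.3511  0.11  ]
scene [ 0.5056 -0.3213  0.11  ]
scene [ 0.5281 -0.326   0.11  ]
top [ 0.5198 -0.3646  0.11  ]
top [ 0.4843 -0.3517  0.11  ]
[0.687 0.227 0.063][0.611 0.145 0.063][0.521 0.22  0.063][0.598 0.307 0.063]handle end [0.487 0.123 0.056]
[0.605 0.352 0.063][0.529 0.267 0.063][0.444 0.345 0.063][0.517 0.433 0.063]handle end [0.404 0.252 0.056]
mat [0.586 0.534 0.003]
mat [0.764 0.225 0.003]
mat [0.328 0.384 0.003]
```

```bash
sed -i "s#/4.7+250,p\[1\]/4.7+145#/4.7+249.6,p[1]/4.7+144.6#; s#/3.2+165,p\[1\]/3.2+95#/3.2+164.66,p[1]/3.2+94.66#; s#/4+115,p\[1\]/4+135#/4+114.6,p[1]/4+134.6#" fit.py
python3 fit.py
cat >> h.py <<'E'
def goto(x,y,z,yaw=None,down=True,Rt=None):
    """print shift/turn in tool axes to reach TCP world pos with tool x at yaw (deg), pointing down"""
    o=get_obs(); r=rot(o['tool_rot']); m=r.as_matrix()
    if Rt is None:
        if yaw is None: yaw=np.degrees(np.arctan2(m[1,0],m[0,0]))
        a=np.radians(yaw); X=np.array([np.cos(a),np.sin(a),0]); Z=np.array([0,0,-1.]); Rt=R.from_matrix(np.c_[X,np.cross(Z,X),Z])
    d=r.inv().apply(np.array([x,y,z])-o['eef_pos']); w=(r.inv()*Rt).as_rotvec()
    print('shift',d.round(4),'turn',w.round(4),'t',round(o['t'],2),'pos',np.round(o['eef_pos'],4),'F',np.round(o['contact_force'],1),'w',round(o['gripper_width'],3))
E
python3 -c "
from h import *
goto(.5605,-.1194,.20,89.1)"
```

```text
shift [ 0.4986 -0.3921  0.0057] turn [-8.0000e-04 -5.0000e-04 -1.2493e+00] t 0.25 pos [ 0.2031 -0.6434  0.2054] F [ 0.2  0.7 -0.4] w 1.0Traceback (most recent call last):
  File "fit.py", line 26, in <module>
    fit('feeder',o,[.6,0,0,-.12,.01])
    ~~~^^^^^^^^^^^^^^^^^^^^^^^^^^^^^^
  File "fit.py", line 14, in fit
    s=least_squares(f,x0,loss='soft_l1')
    return func(*args, **kwargs)
    result = trf(vector_fun.fun, vector_fun.jac, x0, f0, J0, lb, ub, ftol, xtol,
                 gtol, max_nfev, x_scale, loss_function, tr_solver,
                 tr_options.copy(), verbose, callback=callback_wrapped)
    return trf_no_bounds(
        fun, jac, x0, f0, J0, ftol, xtol, gtol, max_nfev, x_scale,
        loss_function, tr_solver, tr_options, verbose, callback=callback)
    f_new = fun(x_new)
    self._update_fun()
    ~~~~~~~~~~~~~~~~^^
    self.f = self.fun_wrapped(xp_copy(self.x))
             ~~~~~~~~~~~~~~~~^^^^^^^^^^^^^^^^^
    return np.atleast_1d(self.fun(x))
                         ~~~~~~~~^^^
    return self.f(x, *self.args, **self.kwargs)
           ~~~~~~^^^^^^^^^^^^^^^^^^^^^^^^^^^^^^
  File "fit.py", line 12, in f
    r+=list(w2px(n,P)-[u,w])
            ~~~~^^^^^
  File "h.py", line 14, in w2px
    K,o,A,p=cam(n); c=A.T@(np.array(P)-o); q=K@[c[0],-c[1],-c[2]]; return q[:2]/q[2]
            ~~~^^^
  File "h.py", line 6, in cam
    p=camera_params(n); a=np.array(p['attitude'],float)
ValueError: time passes only in moves, steps and waits
```

```bash
sed -i 's/^def cam(n):/import functools\n@functools.lru_cache(None)\ndef cam(n):/' h.py
python3 fit.py; python3 -m jog '[{"x":0.04,"y":-0.03,"az":-0.1},{"x":0.08,"y":-0.06,"az":-0.25},{"x":0.12,"y":-0.09,"az":-0.4},{"x":0.16,"y":-0.12,"az":-0.5},{"x":0.2,"y":-0.15,"az":-0.6},{"x":0.24,"y":-0.18,"az":-0.7},{"x":0.28,"y":-0.22,"az":-0.8},{"x":0.33,"y":-0.25,"az":-0.9},{"x":0.37,"y":-0.29,"az":-1.0},{"x":0.41,"y":-0.32,"az":-1.1},{"x":0.45,"y":-0.355,"az":-1.2},{"x":0.4986,"y":-0.392,"az":-1.249}]' 0.7 30
python3 -c "
from h import *
goto(.5605,-.1194,.20,89.1)"
```

```text
feeder [ 0.5621 -0.0723 -0.0168 -0.1196  0.0048]
[[-0.8, -0.3], [-0.2, -0.6], [-0.6, 0.2], [-0.2, 0.6], [-0.1, -1.9], [-0.9, -0.5], [-0.4, 1.2], [0.6, -1.2], [-0.6, -0.9], [-0.3, -0.2], [-1.1, -0.1], [-1.6, -1.9], [0.7, -1.7], [-1.5, -0.5], [-0.4, -0.1], [-0.0, -0.0], [-1.2, -1.8], [-0.9, -0.7], [-0.8, -3.3], [0.9, -0.3], [0.7, -1.0], [-0.9, -0.6], [0.3, -1.4], [0.9, -0.6]]
stand [ 0.5126 -0.3418 -0.2794  0.0446  0.0388  0.0232]
[[-0.3, 0.2], [-0.2, 0.3], [-0.6, -0.3], [0.3, -1.3], [0.1, 0.1], [-0.9, -0.6], [0.3, 0.1], [-0.7, 0.1]]
scene [ 0.5182 -0.3609  0.11  ]
scene [ 0.4964 -0.3528  0.11  ]
scene [ 0.5056 -0.3229  0.11  ]
scene [ 0.5282 -0.3276  0.11  ]
top [ 0.521  -0.3635  0.11  ]
top [ 0.4856 -0.3507  0.11  ]
[0.688 0.228 0.063][0.613 0.146 0.063][0.522 0.221 0.063][0.599 0.308 0.063]handle end [0.488 0.124 0.056]
[0.606 0.353 0.063][0.53  0.268 0.063][0.445 0.346 0.063][0.519 0.434 0.063]handle end [0.405 0.253 0.056]
mat [0.587 0.535 0.003]
mat [0.766 0.226 0.003]
mat [0.329 0.385 0.003]
shift [ 0.4986 -0.3921  0.0057] turn [-8.0000e-04 -5.0000e-04 -1.2493e+00] t 0.25 pos [ 0.2031 -0.6434  0.2054] F [ 0.2  0.7 -0.4] w 1.0validation failed for argument at $[0]...
```

```bash
python3 -m jog '[{"x":0.04,"y":-0.03,"z":0,"ax":0,"ay":0,"az":-0.1},{"x":0.08,"y":-0.06,"z":0,"ax":0,"ay":0,"az":-0.25},{"x":0.12,"y":-0.09,"z":0,"ax":0,"ay":0,"az":-0.4},{"x":0.16,"y":-0.12,"z":0,"ax":0,"ay":0,"az":-0.5},{"x":0.2,"y":-0.15,"z":0,"ax":0,"ay":0,"az":-0.6},{"x":0.24,"y":-0.18,"z":0,"ax":0,"ay":0,"az":-0.7},{"x":0.28,"y":-0.22,"z":0,"ax":0,"ay":0,"az":-0.8},{"x":0.33,"y":-0.25,"z":0,"ax":0,"ay":0,"az":-0.9},{"x":0.37,"y":-0.29,"z":0,"ax":0,"ay":0,"az":-1.0},{"x":0.41,"y":-0.32,"z":0,"ax":0,"ay":0,"az":-1.1},{"x":0.45,"y":-0.355,"z":0,"ax":0,"ay":0,"az":-1.2},{"x":0.4986,"y":-0.392,"z":0.005,"ax":0,"ay":0,"az":-1.249}]' 0.7 30
python3 -c "
from h import *
goto(.5613,-.1199,.095,89.05)"
```

```text
t: 1.45
eef_pos: [0.5418, -0.1472, 0.2035]
tool_rot: [0.001, 0.712, 0.703, 0.0]
contact_force: [0.5, 0.0, 0.7]
gripper_width: 0.698
grasp_force: 0.0
shift [0.0276 0.019  0.1085] turn [0.0011 0.0005 0.0037] t 1.45 pos [ 0.5418 -0.1472  0.2035] F [0.5 0.  0.7] w 0.698
```

```bash
python3 -m jog '[{"x":0,"y":0,"z":0,"ax":0,"ay":0,"az":0},{"x":0,"y":0,"z":0,"ax":0,"ay":0,"az":0}]'
python3 -c "
from h import *
goto(.5613,-.1199,.095,89.05)"
```

```text
t: 1.65
eef_pos: [0.5413, -0.1474, 0.2028]
tool_rot: [-0.0, 0.712, 0.702, 0.0]
contact_force: [0.5, -0.6, -0.1]
gripper_width: 0.697
grasp_force: 0.0
shift [0.0278 0.0197 0.1078] turn [-0.0003 -0.0004  0.0035] t 1.65 pos [ 0.5413 -0.1474  0.2028] F [ 0.5 -0.6 -0.1] w 0.697
```

```bash
python3 -m jog '[{"x":0.028,"y":0.02,"z":0.02,"ax":0,"ay":0,"az":0},{"x":0.028,"y":0.02,"z":0.045,"ax":0,"ay":0,"az":0},{"x":0.028,"y":0.02,"z":0.07,"ax":0,"ay":0,"az":0},{"x":0.028,"y":0.02,"z":0.09,"ax":0,"ay":0,"az":0},{"x":0.028,"y":0.02,"z":0.106,"ax":0,"ay":0,"az":0},{"x":0.028,"y":0.02,"z":0.106,"ax":0,"ay":0,"az":0}]'
python3 -m jog '[{"x":0,"y":0,"z":0,"ax":0,"ay":0,"az":0},{"x":0,"y":0,"z":0,"ax":0,"ay":0,"az":0},{"x":0,"y":0,"z":0,"ax":0,"ay":0,"az":0},{"x":0,"y":0,"z":0,"ax":0,"ay":0,"az":0},{"x":0,"y":0,"z":0,"ax":0,"ay":0,"az":0}]' 0.2 30
python3 -c "
from h import *
goto(.5613,-.1199,.095,89.05)"
```

```text
t: 2.25
eef_pos: [0.5587, -0.1232, 0.0947]
tool_rot: [-0.002, 0.714, 0.7, -0.002]
contact_force: [-0.7, -0.2, -0.1]
gripper_width: 0.701
grasp_force: 0.0
t: 2.75
eef_pos: [0.562, -0.1222, 0.0981]
tool_rot: [0.001, 0.713, 0.701, 0.0]
contact_force: [-1.5, -2.4, 5.3]
gripper_width: 0.409
grasp_force: 32.4
shift [ 0.0023 -0.0007  0.0031] turn [ 0.0017  0.0014 -0.0003] t 2.75 pos [ 0.562  -0.1222  0.0981] F [-1.5 -2.4  5.3] w 0.409
```

```bash
python3 -m jog '[{"x":-0.003,"y":0,"z":0,"ax":0,"ay":0,"az":0},{"x":-0.006,"y":0,"z":0,"ax":0,"ay":0,"az":0},{"x":-0.009,"y":0,"z":0,"ax":0,"ay":0,"az":0},{"x":-0.012,"y":0,"z":0,"ax":0,"ay":0,"az":0},{"x":-0.013,"y":0,"z":0,"ax":0,"ay":0,"az":0},{"x":-0.013,"y":0,"z":0,"ax":0,"ay":0,"az":0},{"x":-0.013,"y":0,"z":0,"ax":0,"ay":0,"az":0}]'
python3 -m jog '[{"x":0,"y":0,"z":0,"ax":0,"ay":0,"az":0},{"x":0,"y":0,"z":0,"ax":0,"ay":0,"az":0},{"x":0,"y":0,"z":-0.03,"ax":0,"ay":0,"az":0},{"x":0,"y":0,"z":-0.07,"ax":0,"ay":0,"az":0},{"x":0,"y":0,"z":-0.1,"ax":0,"ay":0,"az":0},{"x":0,"y":0,"z":-0.1,"ax":0,"ay":0,"az":0}]' 0.75
python3 - <<'E'
from h import *
snap('scene','s4.png',(165,95,310,280),3.2)
goto(.5125,-.3410,.2,74)
E
```

```text
t: 3.45
eef_pos: [0.5618, -0.1323, 0.0982]
tool_rot: [-0.0, 0.712, 0.702, 0.001]
contact_force: [-2.2, 2.9, 8.0]
gripper_width: 0.41
grasp_force: 32.5
t: 4.05
eef_pos: [0.564, -0.1345, 0.2015]
tool_rot: [0.003, 0.713, 0.701, 0.002]
contact_force: [-0.4, -0.3, 0.3]
gripper_width: 0.75
grasp_force: 0.0
shift [-0.2073 -0.0466 -0.0009] turn [0.0043 0.0005 0.263 ] t 4.1 pos [ 0.5625 -0.1345  0.1991] F [ 0.3  0.2 -0.1] w 0.751
```

View pics/s4.png

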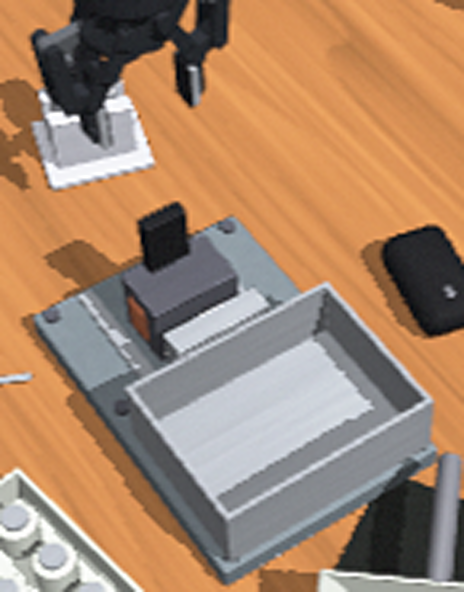

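The gap is now open (coil at (180,275), plate at (215,320)). Next I'll fetch the blade.

```bash
python3 -m jog '[{"x":-0.04,"y":-0.009,"z":0,"ax":0,"ay":0,"az":0.05},{"x":-0.08,"y":-0.018,"z":0,"ax":0,"ay":0,"az":0.1},{"x":-0.12,"y":-0.027,"z":0,"ax":0,"ay":0,"az":0.15},{"x":-0.16,"y":-0.036,"z":0,"ax":0,"ay":0,"az":0.2},{"x":-0.2,"y":-0.045,"z":0,"ax":0,"ay":0,"az":0.25},{"x":-0.2073,"y":-0.0466,"z":0,"ax":0,"ay":0,"az":0.263},{"x":-0.2073,"y":-0.0466,"z":0,"ax":0,"ay":0,"az":0.263},{"x":-0.2073,"y":-0.0466,"z":0,"ax":0,"ay":0,"az":0.263}]' 0.6
python3 - <<'E'
from h import *
goto(.5125,-.3410,.072,74)
E
```

```text
t: 4.9
eef_pos: [0.5113, -0.339, 0.196]
tool_rot: [-0.001, 0.798, 0.603, 0.0]
contact_force: [-0.2, 0.7, 0.5]
gripper_width: 0.596
grasp_force: 0.0
shift [-0.0018  0.0019  0.124 ] turn [-0.0015 -0.0014  0.0022] t 4.9 pos [ 0.5113 -0.339   0.196 ] F [-0.2  0.7  0.5] w 0.596
```

```bash
python3 -m jog '[{"x":-0.001,"y":0.002,"z":0.03,"ax":0,"ay":0,"az":0},{"x":-0.001,"y":0.002,"z":0.06,"ax":0,"ay":0,"az":0},{"x":-0.001,"y":0.002,"z":0.09,"ax":0,"ay":0,"az":0},{"x":-0.001,"y":0.002,"z":0.11,"ax":0,"ay":0,"az":0},{"x":-0.001,"y":0.002,"z":0.125,"ax":0,"ay":0,"az":0},{"x":-0.001,"y":0.002,"z":0.125,"ax":0,"ay":0,"az":0},{"x":-0.001,"y":0.002,"z":0.125,"ax":0,"ay":0,"az":0}]'
python3 -m jog '[{"x":0,"y":0,"z":0,"ax":0,"ay":0,"az":0},{"x":0,"y":0,"z":0,"ax":0,"ay":0,"az":0},{"x":0,"y":0,"z":0,"ax":0,"ay":0,"az":0},{"x":0,"y":0,"z":0,"ax":0,"ay":0,"az":0},{"x":0,"y":0,"z":0,"ax":0,"ay":0,"az":0}]' 0 40
python3 -m jog '[{"x":0,"y":0,"z":-0.01,"ax":0,"ay":0,"az":0},{"x":0,"y":0,"z":-0.03,"ax":0,"ay":0,"az":0},{"x":0,"y":0,"z":-0.06,"ax":0,"ay":0,"az":0},{"x":0,"y":0,"z":-0.1,"ax":0,"ay":0,"az":0},{"x":0,"y":0,"z":-0.14,"ax":0,"ay":0,"az":0},{"x":0,"y":0,"z":-0.14,"ax":0,"ay":0,"az":0}]'
python3 - <<'E'
from h import *
snap('scene','s5.png',(165,60,310,245),3.2)
goto(.5621,-.0723,.2,89.05)
E
```

```text
t: 5.6
eef_pos: [0.5136, -0.3415, 0.0725]
tool_rot: [0.0, 0.798, 0.602, 0.0]
contact_force: [-0.5, -0.7, 0.6]
gripper_width: 0.602
grasp_force: 0.0
t: 6.1
eef_pos: [0.5136, -0.3426, 0.0735]
tool_rot: [0.001, 0.799, 0.602, 0.0]
contact_force: [-1.5, 1.5, 6.0]
gripper_width: 0.269
grasp_force: 39.6
t: 6.7
eef_pos: [0.5162, -0.3439, 0.219]
tool_rot: [0.005, 0.799, 0.602, 0.002]
contact_force: [1.3, -0.3, -0.7]
gripper_width: 0.265
grasp_force: 39.6
shift [ 0.2735 -0.0291  0.0152] turn [ 0.0062  0.0027 -0.2627] t 6.75 pos [ 0.5146 -0.3432  0.2159] F [-0.2 -0.8 -2.5] w 0.267
```

View pics/s5.png

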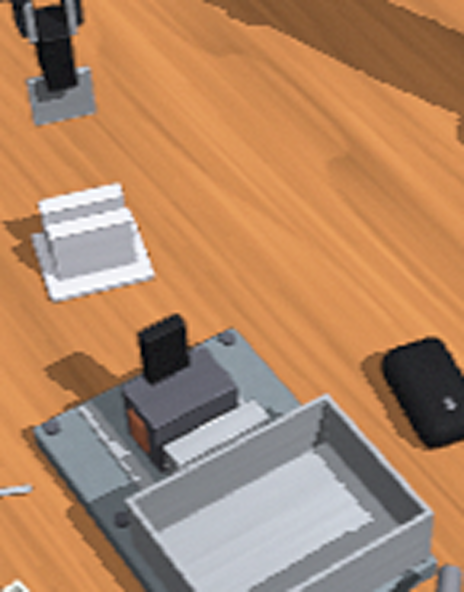

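```bash
python3 - <<'E'
from h import *
f=lambda p,z:px2w('scene',p[0]/3.2+164.66,p[1]/3.2+59.66,z).round(4)
a,b=f((33,124),.158),f((96,108),.158)
o=get_obs();print('blade bottom',a,b,'len',np.linalg.norm(a-b),'yaw',np.degrees(np.arctan2(*(a-b)[1::-1])))
r=rot(o['tool_rot']);print('in tool',r.inv().apply((a+b)/2-o['eef_pos']).round(4))
s=[f(p,.06) for p in ((42,212),(122,193),(48,228),(131,208))];print('slot',*s,np.mean(s,0))
for p in((150,472-0),): pass
print('arm gap edge',f((163,441),.085),f((258,403),.085),'coil',f((163,429),.085),f((236,389),.085))
E
```

```text
blade bottom [ 0.5393 -0.3543  0.158 ] [ 0.489  -0.3417  0.158 ] len 0.051854122304788856 yaw -14.063042240300149
in tool [-0.0046  0.0005  0.0579]
slot [ 0.5441 -0.3592  0.06  ] [ 0.4776 -0.3398  0.06  ] [ 0.5494 -0.3399  0.06  ] [ 0.4808 -0.32    0.06  ] [ 0.512975 -0.339725  0.06    ]
arm gap edge [ 0.6005 -0.0753  0.085 ] [ 0.5233 -0.0645  0.085 ] coil [ 0.5945 -0.0849  0.085 ] [ 0.5291 -0.0855  0.085 ]
```

```bash
python3 -c "
from h import *
goto(.5618,-.077,.2,89.05)"
python3 -m jog '[{"x":0.03,"y":-0.003,"z":0,"ax":0.005,"ay":0,"az":-0.03},{"x":0.06,"y":-0.006,"z":0,"ax":0.005,"ay":0.003,"az":-0.06},{"x":0.1,"y":-0.01,"z":0,"ax":0.005,"ay":0.003,"az":-0.1},{"x":0.14,"y":-0.015,"z":0,"ax":0.005,"ay":0.003,"az":-0.14},{"x":0.18,"y":-0.02,"z":0,"ax":0.005,"ay":0.003,"az":-0.18},{"x":0.22,"y":-0.025,"z":0,"ax":0.005,"ay":0.003,"az":-0.22},{"x":0.25,"y":-0.028,"z":0,"ax":0.005,"ay":0.003,"az":-0.25},{"x":0.269,"y":-0.029,"z":0,"ax":0.005,"ay":0.003,"az":-0.263},{"x":0.269,"y":-0.029,"z":0.03,"ax":0.005,"ay":0.003,"az":-0.263},{"x":0.269,"y":-0.029,"z":0.06,"ax":0.005,"ay":0.003,"az":-0.263},{"x":0.269,"y":-0.029,"z":0.06,"ax":0.005,"ay":0.003,"az":-0.263},{"x":0.269,"y":-0.029,"z":0.06,"ax":0.005,"ay":0.003,"az":-0.263}]'
python3 - <<'E'
from h import *
snap('scene','s6.png',(190,120,290,200),6)
goto(.5618,-.077,.155,89.05)
E
```

```text
shift [ 0.2689 -0.0281  0.0152] turn [ 0.0062  0.0027 -0.2627] t 6.75 pos [ 0.5146 -0.3432  0.2159] F [-0.2 -0.8 -2.5] w 0.267
t: 7.95
eef_pos: [0.5586, -0.0757, 0.1518]
tool_rot: [-0.004, 0.713, 0.701, -0.001]
contact_force: [-0.0, 0.6, -0.9]
gripper_width: 0.271
grasp_force: 39.7
shift [-0.0013  0.0022 -0.0021] turn [-0.0038 -0.0037  0.0002] t 8.0 pos [ 0.5596 -0.0757  0.1529] F [ 0.9  0.8 -1. ] w 0.268
```

View pics/s6.png

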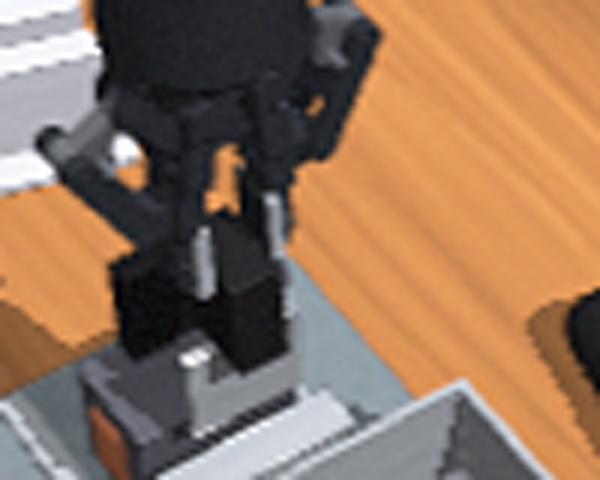

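```bash
python3 - <<'E'
from h import *
f=lambda p,z:px2w('scene',p[0]/6+189.6,p[1]/6+119.6,z).round(4)
for z in(.095,.10): print(f((192,437),z),f((300,385),z))
for n,P in(('armL',[.5621+.04,-.073,.085]),('armR',[.5221,-.0717,.085])): print(n,((w2px('scene',P)-[189.6,119.6])*6).round(0))
print('arm corner front meas', f((160,478),.085),f((330,392),.085), f((350,408),.085))
E
```

```text
[ 0.5845 -0.0728  0.095 ] [ 0.5354 -0.0701  0.095 ]
[ 0.5863 -0.0692  0.1   ] [ 0.5375 -0.0665  0.1   ]
armL [156. 473.]
armR [327. 383.]
arm corner front meas [ 0.6021 -0.0699  0.085 ] [ 0.5235 -0.0672  0.085 ] [ 0.5216 -0.0557  0.085 ]
```

```bash
python3 -m jog '[{"x":-0.0015,"y":0.001,"z":0,"ax":0,"ay":0,"az":0},{"x":-0.0015,"y":0.001,"z":0.006,"ax":0,"ay":0,"az":0},{"x":-0.0015,"y":0.001,"z":0.012,"ax":0,"ay":0,"az":0},{"x":-0.0015,"y":0.001,"z":0.018,"ax":0,"ay":0,"az":0},{"x":-0.0015,"y":0.001,"z":0.022,"ax":0,"ay":0,"az":0}]'
python3 -c "
from h import *
goto(.5618,-.077,.0985,89.05)"
```

```text
t: 8.5
eef_pos: [0.5595, -0.0771, 0.1292]
tool_rot: [-0.003, 0.713, 0.701, -0.001]
contact_force: [-0.1, 0.3, -1.6]
gripper_width: 0.266
grasp_force: 39.6
shift [0.     0.0025 0.0307] turn [-0.0054 -0.0037  0.0005] t 8.5 pos [ 0.5595 -0.0771  0.1292] F [-0.1  0.3 -1.6] w 0.266
```

```bash
python3 -m jog '[{"x":0,"y":0,"z":0.006,"ax":0,"ay":0,"az":0},{"x":0,"y":0,"z":0.012,"ax":0,"ay":0,"az":0},{"x":0,"y":0,"z":0.018,"ax":0,"ay":0,"az":0},{"x":0,"y":0,"z":0.023,"ax":0,"ay":0,"az":0},{"x":0,"y":0,"z":0.027,"ax":0,"ay":0,"az":0},{"x":0,"y":0,"z":0.029,"ax":0,"ay":0,"az":0},{"x":0,"y":0,"z":0.029,"ax":0,"ay":0,"az":0},{"x":0,"y":0,"z":0.029,"ax":0,"ay":0,"az":0},{"x":0,"y":0,"z":0.029,"ax":0,"ay":0,"az":0}]'
python3 -c "
from h import *
goto(.5618,-.077,.0985,89.05)"
```

```text
t: 9.4
eef_pos: [0.56, -0.0769, 0.1012]
tool_rot: [-0.003, 0.713, 0.701, -0.0]
contact_force: [0.2, 0.4, -1.5]
gripper_width: 0.267
grasp_force: 39.6
shift [-0.      0.0018  0.0027] turn [-0.004  -0.0035  0.0006] t 9.4 pos [ 0.56   -0.0769  0.1012] F [ 0.2  0.4 -1.5] w 0.267
```

```bash
python3 -m jog '[{"x":0,"y":0,"z":0.001,"ax":0,"ay":0,"az":0},{"x":0,"y":0,"z":0.001,"ax":0,"ay":0,"az":0},{"x":0,"y":0,"z":0.001,"ax":0,"ay":0,"az":0},{"x":0,"y":0,"z":0.001,"ax":0,"ay":0,"az":0}]' 0.5
python3 -m jog '[{"x":0,"y":0,"z":-0.02,"ax":0,"ay":0,"az":0},{"x":0,"y":0,"z":-0.06,"ax":0,"ay":0,"az":0},{"x":-0.02,"y":0,"z":-0.08,"ax":0,"ay":0,"az":0},{"x":-0.056,"y":0,"z":-0.08,"ax":0,"ay":0,"az":0},{"x":-0.056,"y":0,"z":-0.08,"ax":0,"ay":0,"az":0}]' 0.7
python3 - <<'E'
from h import *
goto(.5615,-.1325,.097,89.05)
E
```

```text
t: 9.8
eef_pos: [0.5599, -0.077, 0.1001]
tool_rot: [-0.003, 0.713, 0.701, -0.0]
contact_force: [-0.2, 0.5, -0.5]
gripper_width: 0.501
grasp_force: 0.0
t: 10.3
eef_pos: [0.5591, -0.1395, 0.1805]
tool_rot: [-0.001, 0.715, 0.699, -0.001]
contact_force: [0.6, -1.4, -1.0]
gripper_width: 0.7
grasp_force: 0.0
shift [0.007  0.0025 0.0834] turn [-0.0034 -0.     -0.0067] t 10.3 pos [ 0.5591 -0.1395  0.1805] F [ 0.6 -1.4 -1. ] w 0.7
```

```bash
python3 -m jog '[{"x":0,"y":0.0015,"z":0.02,"ax":-0.003,"ay":0,"az":0},{"x":0,"y":0.0015,"z":0.045,"ax":-0.003,"ay":0,"az":0},{"x":0,"y":0.0015,"z":0.07,"ax":-0.003,"ay":0,"az":0},{"x":0,"y":0.0015,"z":0.083,"ax":-0.003,"ay":0,"az":0},{"x":0,"y":0.0015,"z":0.083,"ax":-0.003,"ay":0,"az":0}]'
python3 -m jog '[{"x":0,"y":0,"z":0,"ax":0,"ay":0,"az":0},{"x":0,"y":0,"z":0,"ax":0,"ay":0,"az":0},{"x":0,"y":0,"z":0,"ax":0,"ay":0,"az":0},{"x":0,"y":0,"z":0,"ax":0,"ay":0,"az":0},{"x":0,"y":0,"z":0,"ax":0,"ay":0,"az":0}]' 0.2 30
python3 -m jog '[{"x":0.001,"y":0,"z":0,"ax":0,"ay":0,"az":0},{"x":0.002,"y":0,"z":0,"ax":0,"ay":0,"az":0},{"x":0.003,"y":0,"z":0,"ax":0,"ay":0,"az":0},{"x":0.004,"y":0,"z":0,"ax":0,"ay":0,"az":0},{"x":0.005,"y":0,"z":0,"ax":0,"ay":0,"az":0}]'
python3 -c "
from h import *
goto(.5615,-.1325,.097,89.05)"
```

```text
t: 10.8
eef_pos: [0.5588, -0.1326, 0.0949]
tool_rot: [-0.003, 0.713, 0.701, -0.0]
contact_force: [-0.5, 0.1, 0.9]
gripper_width: 0.703
grasp_force: 0.0
t: 11.3
eef_pos: [0.5618, -0.133, 0.0982]
tool_rot: [-0.001, 0.713, 0.701, 0.002]
contact_force: [0.8, 0.0, 7.4]
gripper_width: 0.408
grasp_force: 33.2
t: 11.8
eef_pos: [0.5618, -0.1303, 0.0982]
tool_rot: [0.0, 0.713, 0.701, 0.001]
contact_force: [1.1, -4.7, 6.5]
gripper_width: 0.406
grasp_force: 33.1
shift [-0.0022 -0.0003  0.0012] turn [ 0.0017 -0.0008 -0.0009] t 11.8 pos [ 0.5618 -0.1303  0.0982] F [ 1.1 -4.7  6.5] w 0.406
```

```bash
for i in 1 2 3; do python3 -m jog '[{"x":0.001,"y":0,"z":0,"ax":0,"ay":0,"az":0},{"x":0.002,"y":0,"z":0,"ax":0,"ay":0,"az":0},{"x":0.002,"y":0,"z":0,"ax":0,"ay":0,"az":0}]' | egrep 'eef|contact'; done
```

```text
eef_pos: [0.5618, -0.128, 0.0982]
contact_force: [1.3, -5.0, 5.7]
eef_pos: [0.5619, -0.126, 0.0982]
contact_force: [1.1, -3.3, 5.7]
eef_pos: [0.5619, -0.1241, 0.0982]
contact_force: [1.7, -4.0, 5.0]
```

```bash
for i in 1 2 3; do python3 -m jog '[{"x":0.001,"y":0,"z":0,"ax":0,"ay":0,"az":0},{"x":0.002,"y":0,"z":0,"ax":0,"ay":0,"az":0},{"x":0.002,"y":0,"z":0,"ax":0,"ay":0,"az":0}]' | egrep 'eef|contact'; done
```

```text
eef_pos: [0.562, -0.1222, 0.0982]
contact_force: [2.1, -4.9, 5.4]
eef_pos: [0.562, -0.122, 0.0982]
contact_force: [2.2, -8.7, 4.9]
eef_pos: [0.5619, -0.122, 0.0982]
contact_force: [1.9, -11.8, 5.5]
```

The coil stopped against the blade at 11.8 N. I'll release it, grasp the blade and feel the drag.

```bash
python3 -m jog '[{"x":0,"y":0,"z":0,"ax":0,"ay":0,"az":0},{"x":0,"y":0,"z":0,"ax":0,"ay":0,"az":0},{"x":0,"y":0,"z":0,"ax":0,"ay":0,"az":0}]' 0.7 
python3 -m jog '[{"x":0,"y":0,"z":-0.04,"ax":0,"ay":0,"az":0},{"x":0,"y":0,"z":-0.08,"ax":0,"ay":0,"az":0},{"x":0,"y":0,"z":-0.08,"ax":0,"ay":0,"az":0}]' 0.6
python3 - <<'E'
from h import *
snap('scene','s7.png',(190,120,290,200),6)
goto(.5610,-.0745,.099,89.05)
E
```

```text
t: 13.9
eef_pos: [0.5602, -0.1153, 0.0966]
tool_rot: [-0.002, 0.713, 0.702, 0.001]
contact_force: [0.2, 0.6, 0.9]
gripper_width: 0.701
grasp_force: 0.0
t: 14.2
eef_pos: [0.5643, -0.1156, 0.1821]
tool_rot: [0.002, 0.712, 0.702, 0.004]
contact_force: [0.5, 0.3, -0.5]
gripper_width: 0.598
grasp_force: 0.0
shift [ 0.041  -0.0026  0.0807] turn [ 0.0037 -0.0029  0.0013] t 14.25 pos [ 0.5627 -0.1158  0.1795] F [-0.3 -0.2 -0.3] w 0.601
```

View pics/s7.png

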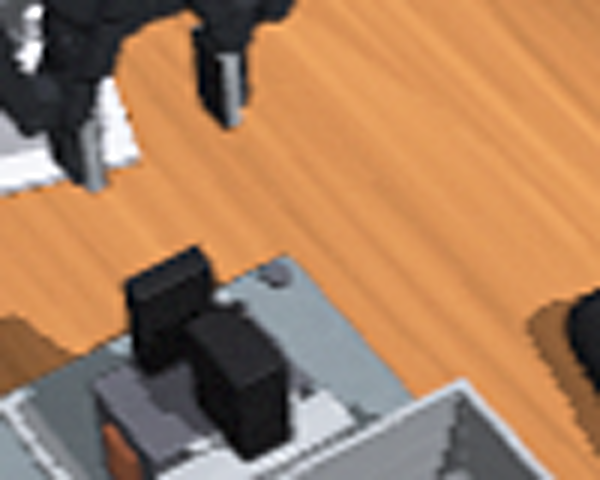

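```bash
python3 -m jog '[{"x":0.02,"y":-0.001,"z":0,"ax":0.003,"ay":-0.002,"az":0},{"x":0.041,"y":-0.0025,"z":0.005,"ax":0.003,"ay":-0.002,"az":0},{"x":0.041,"y":-0.0025,"z":0.03,"ax":0.003,"ay":-0.002,"az":0},{"x":0.041,"y":-0.0025,"z":0.06,"ax":0.003,"ay":-0.002,"az":0},{"x":0.041,"y":-0.0025,"z":0.08,"ax":0.003,"ay":-0.002,"az":0},{"x":0.041,"y":-0.0025,"z":0.08,"ax":0.003,"ay":-0.002,"az":0},{"x":0.041,"y":-0.0025,"z":0.08,"ax":0.003,"ay":-0.002,"az":0}]'
python3 -c "
from h import *
goto(.5610,-.0745,.099,89.05)"
python3 -m jog '[{"x":0,"y":0,"z":0,"ax":0,"ay":0,"az":0},{"x":0,"y":0,"z":0,"ax":0,"ay":0,"az":0},{"x":0,"y":0,"z":0,"ax":0,"ay":0,"az":0},{"x":0,"y":0,"z":0,"ax":0,"ay":0,"az":0},{"x":0,"y":0,"z":0,"ax":0,"ay":0,"az":0},{"x":0,"y":0,"z":0,"ax":0,"ay":0,"az":0}]' 0 40
```

```text
t: 14.95
eef_pos: [0.5582, -0.0745, 0.0964]
tool_rot: [-0.003, 0.713, 0.702, -0.001]
contact_force: [1.2, 0.7, 0.4]
gripper_width: 0.601
grasp_force: 0.0
shift [ 0.0001  0.0028 -0.0026] turn [-0.0064 -0.0021  0.0011] t 14.95 pos [ 0.5582 -0.0745  0.0964] F [1.2 0.7 0.4] w 0.601
t: 15.55
eef_pos: [0.5597, -0.075, 0.0983]
tool_rot: [-0.001, 0.713, 0.701, -0.0]
contact_force: [-0.8, 0.6, 6.0]
gripper_width: 0.266
grasp_force: 40.2
```

```bash
for i in 1 2 3 4 5 6; do python3 -m jog '[{"x":0,"y":0,"z":-0.002,"ax":0,"ay":0,"az":0},{"x":0,"y":0,"z":-0.004,"ax":0,"ay":0,"az":0}]' | egrep 'eef|contact'; done
```

```text
eef_pos: [0.5585, -0.0749, 0.1009]
contact_force: [0.2, 1.8, -3.2]
eef_pos: [0.5584, -0.0749, 0.1048]
contact_force: [-0.2, 0.3, -3.6]
eef_pos: [0.5586, -0.0749, 0.1089]
contact_force: [0.2, 1.2, -2.5]
eef_pos: [0.5588, -0.0749, 0.1131]
contact_force: [-0.6, 0.2, -3.6]
eef_pos: [0.5588, -0.0749, 0.1171]
contact_force: [-0.1, 0.8, -4.1]
eef_pos: [0.5589, -0.075, 0.1211]
contact_force: [0.1, 0.4, -4.8]
```

Drag is about 1 to 3 N above the blade's weight (free hanging read about 1.5 N). I'll keep drawing slowly, then lift clear.

```bash
for i in 1 2 ; do python3 -m jog '[{"x":0,"y":0,"z":-0.001,"ax":0,"ay":0,"az":0},{"x":0,"y":0,"z":-0.002,"ax":0,"ay":0,"az":0},{"x":0,"y":0,"z":-0.003,"ax":0,"ay":0,"az":0},{"x":0,"y":0,"z":-0.004,"ax":0,"ay":0,"az":0},{"x":0,"y":0,"z":-0.005,"ax":0,"ay":0,"az":0}]' | egrep 'eef|contact'; done
python3 -m jog '[{"x":0,"y":0,"z":-0.005,"ax":0,"ay":0,"az":0},{"x":0,"y":0,"z":-0.01,"ax":0,"ay":0,"az":0},{"x":0,"y":0,"z":-0.015,"ax":0,"ay":0,"az":0},{"x":0,"y":0,"z":-0.03,"ax":0,"ay":0,"az":0},{"x":0,"y":0,"z":-0.06,"ax":0,"ay":0,"az":0},{"x":0,"y":0,"z":-0.08,"ax":0,"ay":0,"az":0},{"x":0,"y":0,"z":-0.08,"ax":0,"ay":0,"az":0}]'
python3 - <<'E'
from h import *
goto(.513,-.339,.21,74)
E
```

```text
eef_pos: [0.559, -0.075, 0.1261]
contact_force: [-0.2, 0.8, -3.1]
eef_pos: [0.5591, -0.075, 0.1312]
contact_force: [0.6, -0.2, -2.5]
t: 18.45
eef_pos: [0.5618, -0.075, 0.2153]
tool_rot: [0.001, 0.713, 0.701, 0.001]
contact_force: [0.3, 0.7, -1.9]
gripper_width: 0.27
grasp_force: 39.7
shift [-0.2647 -0.0445  0.0049] turn [ 0.0024 -0.0012  0.2631] t 18.45 pos [ 0.5618 -0.075   0.2153] F [ 0.3  0.7 -1.9] w 0.27
```

```bash
python3 -m jog '[{"x":-0.03,"y":-0.005,"z":0,"ax":0,"ay":0,"az":0.03},{"x":-0.07,"y":-0.012,"z":0,"ax":0,"ay":0,"az":0.07},{"x":-0.11,"y":-0.018,"z":0,"ax":0,"ay":0,"az":0.11},{"x":-0.15,"y":-0.025,"z":0,"ax":0,"ay":0,"az":0.15},{"x":-0.19,"y":-0.032,"z":0,"ax":0,"ay":0,"az":0.19},{"x":-0.23,"y":-0.039,"z":0,"ax":0,"ay":0,"az":0.23},{"x":-0.26,"y":-0.044,"z":0,"ax":0,"ay":0,"az":0.26},{"x":-0.267,"y":-0.0445,"z":0.02,"ax":0.002,"ay":-0.001,"az":0.263},{"x":-0.267,"y":-0.0445,"z":0.05,"ax":0.002,"ay":-0.001,"az":0.263},{"x":-0.267,"y":-0.0445,"z":0.08,"ax":0.002,"ay":-0.001,"az":0.263},{"x":-0.267,"y":-0.0445,"z":0.08,"ax":0.002,"ay":-0.001,"az":0.263},{"x":-0.267,"y":-0.0445,"z":0.08,"ax":0.002,"ay":-0.001,"az":0.263}]'
python3 - <<'E'
from h import *
goto(.513,-.3415,.135,74)
snap('scene','s8.png',(165,85,265,195),5)
E
```

```text
t: 19.65
eef_pos: [0.51, -0.341, 0.1308]
tool_rot: [-0.003, 0.798, 0.602, -0.003]
contact_force: [-0.1, 0.6, -0.4]
gripper_width: 0.267
grasp_force: 39.7
shift [ 0.0003  0.003  -0.0043] turn [-0.0078  0.0004  0.0004] t 19.65 pos [ 0.51   -0.341   0.1308] F [-0.1  0.6 -0.4] w 0.267
```

View pics/s8.png

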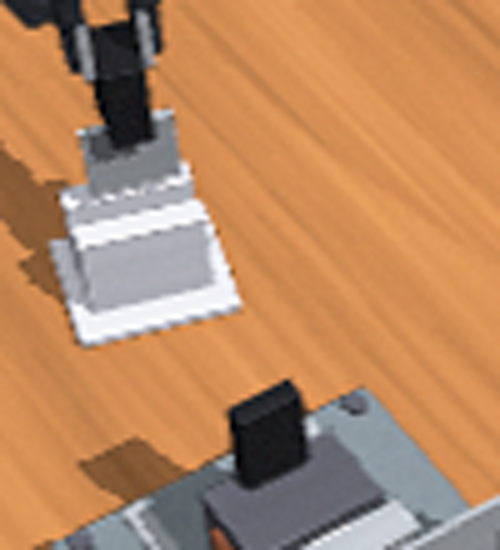

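```bash
python3 - <<'E'
from h import *
f=lambda p,z:px2w('scene',p[0]/5+164.6,p[1]/5+84.6,z).round(4)
print('blade',f((92,195),.0733),f((181,178),.0733))
print('slot back',f((65,208),.06),f((191,183),.06),'front',f((76,243),.06),f((75,226),.06),f((207,203),.06))
c,s=np.cos(-.2794),np.sin(-.2794)
for y in(.0075,-.0075):
  for x in(.035,-.035): print('model',((w2px('scene',[.5126+c*x-s*y,-.3418+s*x+c*y,.06])-[164.6,84.6])*5).round(0))
E
```

```text
blade [ 0.5337 -0.3459  0.0733] [ 0.4885 -0.3295  0.0733]
slot back [ 0.545  -0.3586  0.06  ] [ 0.48   -0.3357  0.06  ] front [ 0.5534 -0.3323  0.06  ] [ 0.5474 -0.3436  0.06  ] [ 0.481  -0.3176  0.06  ]
model [ 73. 226.]
model [200. 195.]
model [ 66. 207.]
model [192. 177.]
```

Blade bottom is near (136,187) and the slot runs between lines (65,208)-(191,183) and (75,226)-(207,203), so the blade is centred within 2 mm. Lowering it now.

```bash
python3 -m jog '[{"x":0.001,"y":0.002,"z":0.005,"ax":-0.003,"ay":0,"az":0},{"x":0.001,"y":0.002,"z":0.012,"ax":-0.003,"ay":0,"az":0},{"x":0.001,"y":0.002,"z":0.02,"ax":-0.003,"ay":0,"az":0},{"x":0.001,"y":0.002,"z":0.02,"ax":-0.003,"ay":0,"az":0}]' | egrep 'eef|contact'
python3 -m jog '[{"x":0,"y":0,"z":0.008,"ax":0,"ay":0,"az":0},{"x":0,"y":0,"z":0.016,"ax":0,"ay":0,"az":0},{"x":0,"y":0,"z":0.024,"ax":0,"ay":0,"az":0},{"x":0,"y":0,"z":0.031,"ax":0,"ay":0,"az":0},{"x":0,"y":0,"z":0.035,"ax":0,"ay":0,"az":0},{"x":0,"y":0,"z":0.035,"ax":0,"ay":0,"az":0},{"x":0,"y":0,"z":0.035,"ax":0,"ay":0,"az":0}]' | egrep 'eef|contact'
```

```text
eef_pos: [0.5113, -0.3404, 0.1094]
contact_force: [0.1, -0.7, -1.3]
eef_pos: [0.5122, -0.3409, 0.0758]
contact_force: [-0.4, 0.2, -1.6]
```

```bash
python3 -m jog '[{"x":0,"y":0,"z":0.0015,"ax":0,"ay":0,"az":0},{"x":0,"y":0,"z":0.0015,"ax":0,"ay":0,"az":0},{"x":0,"y":0,"z":0.0015,"ax":0,"ay":0,"az":0}]' | egrep 'eef|contact'
python3 -m jog '[{"x":0,"y":0,"z":0,"ax":0,"ay":0,"az":0},{"x":0,"y":0,"z":0,"ax":0,"ay":0,"az":0},{"x":0,"y":0,"z":0,"ax":0,"ay":0,"az":0},{"x":0,"y":0,"z":-0.02,"ax":0,"ay":0,"az":0},{"x":0,"y":0,"z":-0.06,"ax":0,"ay":0,"az":0},{"x":0,"y":0,"z":-0.11,"ax":0,"ay":0,"az":0},{"x":0,"y":0,"z":-0.16,"ax":0,"ay":0,"az":0},{"x":0,"y":0,"z":-0.16,"ax":0,"ay":0,"az":0}]' 0.5
cat > fs.py <<'E'
from h import *
from scipy.optimize import least_squares
# overlay of scene: feeder+stand, and scoop crop of top
a=read_camera('scene')[:,:,::-1][95:280,165:310]; b=read_camera('top')[:,:,::-1][135:280,115:275]
a=cv2.resize(a,None,fx=2.6,fy=2.6,interpolation=cv2.INTER_CUBIC); b=cv2.resize(b,None,fx=2.6,fy=2.6,interpolation=cv2.INTER_CUBIC)
h=max(a.shape[0],b.shape[0]); im=np.zeros((h,a.shape[1]+b.shape[1],3),np.uint8); im[:a.shape[0],:a.shape[1]]=a; im[:b.shape[0],a.shape[1]:]=b
import sys; cv2.imwrite('pics/'+sys.argv[1],im); print(im.shape,a.shape)
E
python3 fs.py c9.png
```

```text
eef_pos: [0.5122, -0.3409, 0.0744]
contact_force: [-0.6, 0.3, -1.4]
t: 21.9
eef_pos: [0.5169, -0.3427, 0.2425]
tool_rot: [0.005, 0.799, 0.602, 0.001]
contact_force: [0.1, -0.1, 0.1]
gripper_width: 0.502
grasp_force: 0.0
(481, 793, 3) (481, 377, 3)
```

View pics/c9.png

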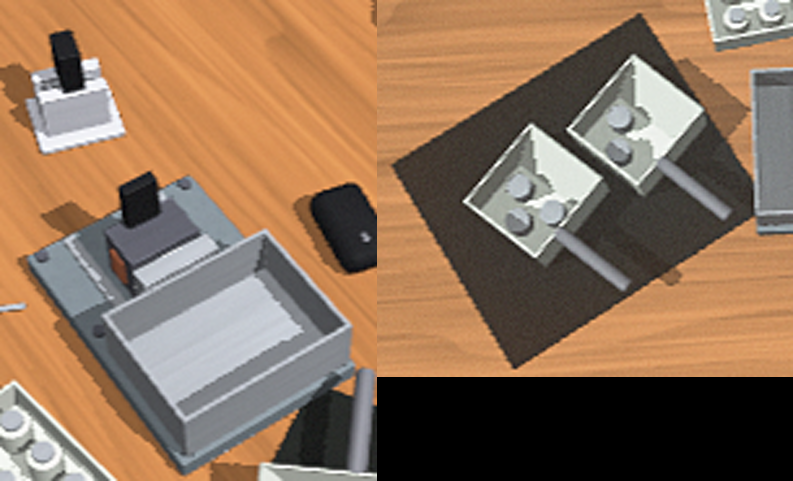

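The blade hangs in the stand at (68,65) and the coil is close to the armature. The scoops haven't moved. Now I'll fit their poses.

```bash
cat > sc.py <<'E'
from fit import *
L=[(.055,-.08,.063),(-.055,-.08,.063),(-.055,.04,.063),(.055,.04,.063),(-.158,0,.060)]
def blobs():
    im=read_camera('top'); hsv=cv2.cvtColor(im,cv2.COLOR_RGB2HSV)
    m=((hsv[:,:,1]<60)&(hsv[:,:,2]>120)).astype(np.uint8); m[:,:112]=0; m[:,258:]=0; m[:125]=0; m[285:]=0
    m=cv2.morphologyEx(m,cv2.MORPH_CLOSE,np.ones((5,5)))
    for c in cv2.findContours(m,cv2.RETR_EXTERNAL,cv2.CHAIN_APPROX_NONE)[0]:
        if cv2.contourArea(c)>200: print('blob',cv2.contourArea(c),cv2.minAreaRect(c))
if __name__=='__main__':
    for nm,c in (('a',[(393,84),(503,170),(409,290),(292,200),(540,328)]),('b',[(234,195),(347,284),(245,400),(128,312),(373,447)])):
        v=fit(nm,[(T3(p),(lambda e,l=l:l)) for p,l in zip(c,L)],[.58,.25,.84])
        x=np.array([np.cos(v[2]),np.sin(v[2])]); print('yaw',np.degrees(v[2]),'handle',v[:2]-.115*x)
    blobs()
E
python3 sc.py
```

```text
a [0.5911 0.24   0.8421]
[[0.1, 0.3], [-0.0, -0.4], [-1.5, -0.7], [0.3, 0.4], [0.5, 0.4]]
yaw 48.249451643617384 handle [0.51450028 0.15422605]
b [0.5107 0.3653 0.8248]
[[0.5, -0.3], [-0.9, -0.6], [-1.9, 0.6], [0.4, 0.0], [1.0, 0.2]]
yaw 47.25676313743389 handle [0.4326083  0.28081097]
blob 3110.0 ((202.624755859375, 206.0130157470703), (72.40095520019531, 95.72921752929688), 54.32359313964844)
blob 377.5 ((248.0, 139.0), (28.0, 18.0), 90.0)
```

```bash
cat >> h.py <<'E'
def Rt(yaw,tilt):
    a=np.radians(yaw); X=np.array([np.cos(a),np.sin(a),0]); Z=np.array([0,0,-1.]); return R.from_matrix(np.c_[X,np.cross(Z,X),Z])*R.from_rotvec([np.radians(tilt),0,0])
def at(H,yaw,tilt,back=0.,off=.018):
    r=Rt(yaw,tilt); p=np.array(H)+r.apply([0,0,off-back]); print('target',p.round(4)); goto(*p,Rt=r)
    o=get_obs(); g=rot(o['tool_rot']); m=(g.as_matrix()).round(2); print('grasp pt now',(o['eef_pos']-g.apply([0,0,off])).round(4),'q',np.round(o['q'],2),'tz',m[:,2])
E
python3 -c "
from h import *
at([.5145,.1542,.056],48.25,-40,.1)"
```

```text
target [0.4752 0.1893 0.1188]
shift [ 0.4995 -0.1815  0.1154] turn [-0.6893 -0.1551  0.4317] t 22.05 pos [ 0.5125 -0.3408  0.2342] F [-0.6  0.2 -0.9] w 0.5
grasp pt now [ 0.5125 -0.3408  0.2522] q [ 0.74  0.38 -0.34  1.65  0.14  1.14  0.09] tz [-0. -0. -1.]
```

```bash
python3 -m jog '[{"x":0.04,"y":-0.015,"z":0,"ax":-0.03,"ay":-0.01,"az":0.02},{"x":0.08,"y":-0.03,"z":0,"ax":-0.1,"ay":-0.02,"az":0.06},{"x":0.125,"y":-0.045,"z":0,"ax":-0.17,"ay":-0.04,"az":0.11},{"x":0.17,"y":-0.06,"z":0,"ax":-0.23,"ay":-0.05,"az":0.14},{"x":0.21,"y":-0.075,"z":0,"ax":-0.28,"ay":-0.06,"az":0.18},{"x":0.25,"y":-0.09,"z":0,"ax":-0.34,"ay":-0.08,"az":0.22},{"x":0.29,"y":-0.105,"z":0,"ax":-0.4,"ay":-0.09,"az":0.25},{"x":0.33,"y":-0.12,"z":0,"ax":-0.46,"ay":-0.1,"az":0.29},{"x":0.37,"y":-0.135,"z":0,"ax":-0.52,"ay":-0.12,"az":0.32},{"x":0.41,"y":-0.15,"z":0,"ax":-0.58,"ay":-0.13,"az":0.36},{"x":0.45,"y":-0.165,"z":0,"ax":-0.64,"ay":-0.14,"az":0.4},{"x":0.4995,"y":-0.1815,"z":0.02,"ax":-0.689,"ay":-0.155,"az":0.432}]' 0.6
python3 -c "
from h import *
at([.5145,.1542,.056],48.25,-40,.1)"
```

```text
t: 23.25
eef_pos: [0.4786, 0.1186, 0.2249]
tool_rot: [0.304, 0.859, 0.391, 0.132]
contact_force: [0.7, -0.1, -0.6]
gripper_width: 0.603
grasp_force: 0.0
target [0.4752 0.1893 0.1188]
shift [ 0.0521 -0.1044  0.0515] turn [-0.0222  0.0034  0.0138] t 23.25 pos [0.4786 0.1186 0.2249] F [ 0.7 -0.1 -0.6] w 0.603
grasp pt now [0.4703 0.1261 0.239 ] q [-0.1   0.2  -0.81  2.17  0.94  1.13 -2.18] tz [ 0.46 -0.42 -0.78]
```

I'll rehearse the pour pose with an empty gripper to check reach before grasping.

```bash
python3 -m jog '[{"x":0,"y":0,"z":-0.02,"ax":0.1,"ay":0,"az":0},{"x":0,"y":0,"z":-0.04,"ax":0.2,"ay":0,"az":0},{"x":0,"y":0,"z":-0.04,"ax":0.35,"ay":0,"az":0},{"x":0,"y":0,"z":-0.04,"ax":0.5,"ay":0,"az":0},{"x":0,"y":0,"z":-0.04,"ax":0.65,"ay":0,"az":0},{"x":0,"y":0,"z":-0.04,"ax":0.7,"ay":0,"az":0}]'
python3 -c "
from h import *
at([.449,.065,.22],0,0)"
```

```text
t: 23.85
eef_pos: [0.462, 0.1322, 0.2552]
tool_rot: [-0.013, 0.912, 0.411, -0.013]
contact_force: [-0.0, -0.9, -1.1]
gripper_width: 0.602
grasp_force: 0.0
target [0.449 0.065 0.202]
shift [-0.0583  0.0366  0.0528] turn [-0.0265  0.0268  0.8466] t 23.85 pos [0.462  0.1322 0.2552] F [-0.  -0.9 -1.1] w 0.602
grasp pt now [0.4626 0.132  0.2732] q [ 0.28  0.2  -0.76  1.88  0.12  1.14 -1.24] tz [-0.03  0.01 -1.  ]
```

```bash
python3 -m jog '[{"x":-0.01,"y":0.005,"z":0,"ax":0,"ay":0,"az":0.14},{"x":-0.02,"y":0.01,"z":0,"ax":0,"ay":0,"az":0.28},{"x":-0.03,"y":0.02,"z":0,"ax":0,"ay":0,"az":0.42},{"x":-0.04,"y":0.025,"z":0,"ax":0,"ay":0,"az":0.56},{"x":-0.05,"y":0.03,"z":0,"ax":0,"ay":0,"az":0.7},{"x":-0.058,"y":0.037,"z":0.03,"ax":0,"ay":0,"az":0.82},{"x":-0.058,"y":0.037,"z":0.03,"ax":0,"ay":0,"az":0.847},{"x":-0.058,"y":0.037,"z":0.03,"ax":0,"ay":0,"az":0.847}]'
python3 -m jog '[{"x":0,"y":0,"z":0,"ax":0.14,"ay":0,"az":0},{"x":0,"y":0,"z":0,"ax":0.28,"ay":0,"az":0},{"x":0,"y":0,"z":0,"ax":0.42,"ay":0,"az":0},{"x":0,"y":0,"z":0,"ax":0.56,"ay":0,"az":0},{"x":0,"y":0,"z":0,"ax":0.7,"ay":0,"az":0},{"x":0,"y":0,"z":0,"ax":0.84,"ay":0,"az":0},{"x":0,"y":0,"z":0,"ax":0.98,"ay":0,"az":0},{"x":0,"y":0,"z":0,"ax":1.05,"ay":0,"az":0},{"x":0,"y":0,"z":0,"ax":1.05,"ay":0,"az":0}]'
python3 -c "
from h import *
at([.449,.065,.2],0,60)"
```

```text
t: 24.65
eef_pos: [0.4483, 0.0676, 0.2252]
tool_rot: [-0.005, 1.0, 0.004, -0.016]
contact_force: [0.8, 0.0, 1.2]
gripper_width: 0.602
grasp_force: 0.0
t: 25.55
eef_pos: [0.4498, 0.0662, 0.2251]
tool_rot: [-0.507, 0.862, -0.006, -0.014]
contact_force: [0.3, -0.4, -1.0]
gripper_width: 0.6
grasp_force: 0.0
target [0.449  0.0806 0.191 ]
shift [0.0003 0.0228 0.0292] turn [-0.0154  0.0186 -0.024 ] t 25.55 pos [0.4498 0.0662 0.2251] F [ 0.3 -0.4 -1. ] w 0.6
grasp pt now [0.4501 0.0504 0.2339] q [ 0.86  0.52 -0.62  2.03 -0.78  1.19 -0.84] tz [-0.02  0.87 -0.49]
```

Reachable with good joint margins. Going back to grasp scoop A.

```bash
python3 -m jog '[{"x":0,"y":0,"z":0,"ax":-0.15,"ay":0,"az":0},{"x":0,"y":0,"z":0,"ax":-0.3,"ay":0,"az":0},{"x":0,"y":0,"z":0,"ax":-0.45,"ay":0,"az":0},{"x":0,"y":0,"z":0,"ax":-0.6,"ay":0,"az":0},{"x":0,"y":0,"z":0,"ax":-0.75,"ay":0,"az":0},{"x":0,"y":0,"z":0,"ax":-0.9,"ay":0,"az":0},{"x":0,"y":0,"z":0,"ax":-1.05,"ay":0,"az":0},{"x":0,"y":0,"z":0,"ax":-1.07,"ay":0,"az":0}]' >/dev/null
python3 -m jog '[{"x":0.01,"y":-0.007,"z":0,"ax":0,"ay":0,"az":-0.14},{"x":0.02,"y":-0.02,"z":0,"ax":0,"ay":0,"az":-0.28},{"x":0.02,"y":-0.03,"z":0,"ax":0,"ay":0,"az":-0.42},{"x":0.02,"y":-0.05,"z":0,"ax":0,"ay":0,"az":-0.56},{"x":0.02,"y":-0.07,"z":0,"ax":0,"ay":0,"az":-0.7},{"x":0.02,"y":-0.09,"z":0,"ax":0,"ay":0,"az":-0.82},{"x":0.02,"y":-0.09,"z":0,"ax":0,"ay":0,"az":-0.842},{"x":0.02,"y":-0.09,"z":0,"ax":0,"ay":0,"az":-0.842}]' >/dev/null
python3 -c "
from h import *
at([.5145,.1542,.056],48.25,-40,.1)"
```

```text
target [0.4752 0.1893 0.1188]
shift [ 0.0307 -0.0145  0.1058] turn [-0.7123  0.0235  0.0158] t 27.15 pos [0.4688 0.1578 0.2252] F [ 0.4 -0.3 -0.3] w 0.601
grasp pt now [0.4693 0.158  0.2432] q [ 0.2   0.26 -0.76  1.89  0.19  1.1  -1.35] tz [-0.03 -0.01 -1.  ]
```

```bash
python3 -m jog '[{"x":0.01,"y":-0.005,"z":0.01,"ax":-0.14,"ay":0,"az":0},{"x":0.02,"y":-0.01,"z":0.03,"ax":-0.28,"ay":0.01,"az":0.01},{"x":0.03,"y":-0.0145,"z":0.05,"ax":-0.42,"ay":0.015,"az":0.01},{"x":0.0307,"y":-0.0145,"z":0.07,"ax":-0.56,"ay":0.02,"az":0.015},{"x":0.0307,"y":-0.0145,"z":0.09,"ax":-0.7,"ay":0.0235,"az":0.0158},{"x":0.0307,"y":-0.0145,"z":0.1058,"ax":-0.7123,"ay":0.0235,"az":0.0158},{"x":0.0307,"y":-0.0145,"z":0.1058,"ax":-0.7123,"ay":0.0235,"az":0.0158},{"x":0.0307,"y":-0.0145,"z":0.1058,"ax":-0.7123,"ay":0.0235,"az":0.0158}]' >/dev/null
python3 -c "
from h import *
at([.5145,.1542,.056],48.25,-40)"
```

```text
target [0.5231 0.1465 0.0422]
shift [ 0.0009 -0.0002  0.0992] turn [-0.0014  0.003  -0.0002] t 27.95 pos [0.4753 0.1883 0.1185] F [ 0.2 -0.6  0.8] w 0.605
grasp pt now [0.4667 0.1961 0.1323] q [-0.46  0.45 -0.62  2.16  1.08  1.14 -2.54] tz [ 0.48 -0.43 -0.77]
```

```bash
python3 -m jog '[{"x":0.001,"y":0,"z":0.02,"ax":0,"ay":0,"az":0},{"x":0.001,"y":0,"z":0.04,"ax":0,"ay":0,"az":0},{"x":0.001,"y":0,"z":0.06,"ax":0,"ay":0,"az":0},{"x":0.001,"y":0,"z":0.08,"ax":0,"ay":0,"az":0},{"x":0.001,"y":0,"z":0.092,"ax":0,"ay":0,"az":0},{"x":0.001,"y":0,"z":0.099,"ax":0,"ay":0,"az":0},{"x":0.001,"y":0,"z":0.099,"ax":0,"ay":0,"az":0}]' | egrep 'eef|cont|wid'
python3 -m jog '[{"x":0,"y":0,"z":0,"ax":0,"ay":0,"az":0},{"x":0,"y":0,"z":0,"ax":0,"ay":0,"az":0},{"x":0,"y":0,"z":0,"ax":0,"ay":0,"az":0},{"x":0,"y":0,"z":0,"ax":0,"ay":0,"az":0},{"x":0,"y":0,"z":0,"ax":0,"ay":0,"az":0},{"x":0,"y":0,"z":0,"ax":0,"ay":0,"az":0}]' 0 120
python3 -c "
from h import *
at([.5145,.1542,.056],48.25,-40)"
```

```text
eef_pos: [0.5239, 0.1463, 0.0427]
contact_force: [-0.0, -0.2, 0.5]
gripper_width: 0.599
t: 29.25
eef_pos: [0.523, 0.1477, 0.0424]
tool_rot: [0.312, 0.858, 0.384, 0.139]
contact_force: [-1.0, 1.2, 2.4]
gripper_width: -0.001
grasp_force: 1.5
target [0.5231 0.1465 0.0422]
shift [-0.0008  0.0006  0.0007] turn [-0.0004  0.0006  0.0004] t 29.25 pos [0.523  0.1477 0.0424] F [-1.   1.2  2.4] w -0.001
grasp pt now [0.5144 0.1554 0.0562] q [-0.41  0.6  -0.52  2.18  1.3   1.04 -2.64] tz [ 0.48 -0.43 -0.77]
```

Gripper closed on nothing. I'll look.

```bash
python3 fs.py c10.png >/dev/null; python3 - <<'E'
from h import *
a=read_camera('scene')[:,:,::-1][200:400,225:425]; b=read_camera('top')[:,:,::-1][125:285,112:272]
a=cv2.resize(a,(400,400),interpolation=cv2.INTER_CUBIC); b=cv2.resize(b,(400,400),interpolation=cv2.INTER_CUBIC)
cv2.imwrite('pics/c11.png',np.hstack([a,b]))
E
```

```text
(no output)
```

View pics/c11.png

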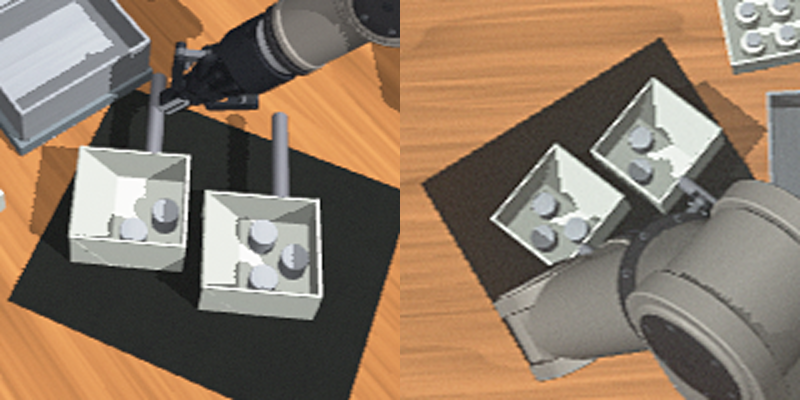

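```bash
python3 - <<'E'
from h import *
o=get_obs(); r=rot(o['tool_rot']);T=np.array(o['eef_pos'])
def s(P): return ((w2px('scene',P)-[224.75,199.75])*2).round(0)
print('tcp',s(T),'grasp',s(T-r.apply([0,0,.019])),'body',s(T-r.apply([0,0,.073])))
O=np.array([.5911,.24]);x=np.array([np.cos(.8421),np.sin(.8421)])
for d in(.055,.115,.16): print('handle',d,s([*(O-d*x),.056]))
for p in((156,110),(160,75),(152,150)): print(px2w('scene',p[0]/2+224.75,p[1]/2+199.75,.056).round(4))
im=cv2.imread('pics/c11.png')[40:170,100:260]; cv2.imwrite('pics/c12.png',cv2.resize(im,None,fx=4.5,fy=4.5,interpolation=cv2.INTER_CUBIC))
E
```

```text
tcp [147. 112.] grasp [158. 106.] body [191.  89.]
handle 0.055 [153. 152.]
handle 0.115 [157. 106.]
handle 0.16 [160.  73.]
[0.5184 0.1576 0.056 ]
[0.4856 0.1228 0.056 ]
[0.5536 0.1959 0.056 ]
```

View pics/c12.png

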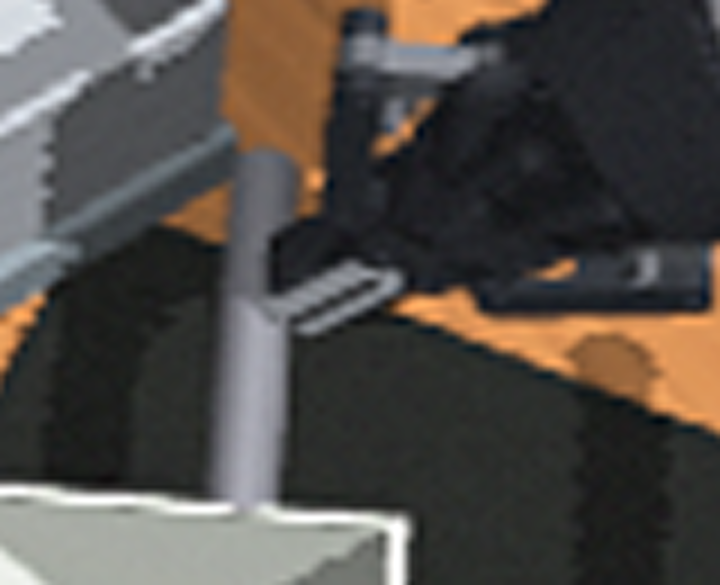

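Prediction and image agree that the handle lies right at the fingertips, so the pads probably slid off it. I'll reopen, go deeper and close again, checking forces.

```bash
python3 -m jog '[{"x":0,"y":0,"z":0,"ax":0,"ay":0,"az":0},{"x":0,"y":0,"z":0,"ax":0,"ay":0,"az":0},{"x":0,"y":0,"z":0,"ax":0,"ay":0,"az":0},{"x":0,"y":0,"z":0,"ax":0,"ay":0,"az":0}]' 0.6 | egrep 'eef|cont|wid|gras'
python3 -m jog '[{"x":0,"y":0,"z":0.003,"ax":0,"ay":0,"az":0},{"x":0,"y":0,"z":0.006,"ax":0,"ay":0,"az":0},{"x":0,"y":0,"z":0.008,"ax":0,"ay":0,"az":0},{"x":0,"y":0,"z":0.008,"ax":0,"ay":0,"az":0}]' | egrep 'eef|cont|wid|gras'
for i in 1 2 3; do python3 -m jog '[{"x":0,"y":0,"z":0.008,"ax":0,"ay":0,"az":0}]' 0 120 >/dev/null; done; echo
```

```text
eef_pos: [0.5231, 0.1471, 0.0421]
contact_force: [-0.9, 0.3, -0.5]
gripper_width: 0.597
grasp_force: 0.0
eef_pos: [0.527, 0.1435, 0.0358]
contact_force: [0.4, 0.2, 0.3]
gripper_width: 0.598
grasp_force: 0.0
```

```bash
python3 -c "
from h import *
at([.5145,.1542,.056],48.25,-40)
o=get_obs();print(o['grasp_force'],o['torque'])"
```

```text
target [0.5231 0.1465 0.0422]
shift [ 0.0005 -0.0007 -0.0321] turn [ 0.0026  0.0035 -0.0007] t 30.55 pos [0.5386 0.1319 0.0181] F [-13.4  -2.6  22.9] w 0.172
grasp pt now [0.53   0.1397 0.0319] q [-0.39  0.65 -0.49  2.18  1.37  1.02 -2.68] tz [ 0.48 -0.43 -0.76]
116.98218941688538 [-1.68781277 -0.31551275 -1.50747275]
```

```bash
python3 -m jog '[{"x":0,"y":0,"z":-0.008,"ax":0,"ay":0,"az":0},{"x":0,"y":0,"z":-0.016,"ax":0,"ay":0,"az":0},{"x":0,"y":0,"z":-0.024,"ax":0,"ay":0,"az":0},{"x":0,"y":0,"z":-0.024,"ax":0,"ay":0,"az":0}]' 0.6
python3 -m jog '[{"x":0,"y":0,"z":-0.05,"ax":0,"ay":0,"az":0},{"x":0,"y":0,"z":-0.1,"ax":0,"ay":0,"az":0},{"x":0,"y":0,"z":-0.15,"ax":0,"ay":0,"az":0},{"x":0,"y":0,"z":-0.18,"ax":0,"ay":0,"az":0},{"x":0,"y":0,"z":-0.18,"ax":0,"ay":0,"az":0}]'
python3 - <<'E'
from h import *
a=read_camera('scene')[:,:,::-1]; b=read_camera('top')[:,:,::-1]
cv2.imwrite('pics/raw_s.png',a); cv2.imwrite('pics/raw_t.png',b)
# compare with before (c9 crop at 2.6): shift via template of scoop a/b in scene earlier c11
old=cv2.imread('pics/c11.png')[:,:400]; new=cv2.resize(a[200:400,225:425],(400,400),interpolation=cv2.INTER_CUBIC)
for nm,(x0,y0,x1,y1) in {'A':(68,145,192,272),'B':(198,188,325,322),'Ahandle':(140,110,170,150)}.items():
    r=cv2.matchTemplate(new,old[y0:y1,x0:x1],cv2.TM_CCOEFF_NORMED); _,s,_,l=cv2.minMaxLoc(r); print(nm,s,l[0]-x0,l[1]-y0)
E
```

```text
t: 30.95
eef_pos: [0.5269, 0.1457, 0.0371]
tool_rot: [0.311, 0.858, 0.385, 0.14]
contact_force: [0.6, -0.4, 0.3]
gripper_width: 0.6
grasp_force: 0.0
t: 31.45
eef_pos: [0.4402, 0.2257, 0.1773]
tool_rot: [0.31, 0.857, 0.385, 0.143]
contact_force: [-0.2, -0.3, 1.3]
gripper_width: 0.594
grasp_force: 0.0
A 0.9281623363494873 0 1
B 0.9997735619544983 0 0
Ahandle 0.9784477353096008 -2 -10
```

```bash
python3 - <<'E'
from h import *
for z in (.18,.19,.2,.21,.22):
    print(z,[((w2px('scene',[.5627+d,-.1158,z])-[189.6,119.6])*6).round(0).tolist() for d in(.03,-.03)])
o=get_obs(); r=rot(o['tool_rot']); T=o['eef_pos']; print(T)
import cv2
a=cv2.imread('pics/raw_s.png')
for b in (0,.01,.02,.03): print(b,[w2px('scene',T+r.apply([0,d,-b])).round(0).tolist() for d in(.028,-.028)])
c=cv2.resize(a[200:400,215:400],None,fx=2.6,fy=2.6,interpolation=cv2.INTER_CUBIC)
b=cv2.imread('pics/raw_t.png')[130:285,115:270]; b=cv2.resize(b,(310,310),interpolation=cv2.INTER_CUBIC)
im=np.zeros((520,481+310,3),np.uint8); im[:,:481]=c; im[:310,481:]=b; cv2.imwrite('pics/c13.png',im)
E
```

```text
0.18 [[95.0, 234.0], [229.0, 166.0]]
0.19 [[93.0, 216.0], [227.0, 148.0]]
0.2 [[90.0, 198.0], [226.0, 130.0]]
0.21 [[87.0, 179.0], [224.0, 111.0]]
0.22 [[84.0, 160.0], [222.0, 92.0]]
[0.44100654 0.22107154 0.17425351]
0 [[344.0, 221.0], [363.0, 233.0]]
0.01 [[348.0, 219.0], [366.0, 231.0]]
0.02 [[351.0, 217.0], [370.0, 229.0]]
0.03 [[355.0, 215.0], [374.0, 227.0]]
```

View pics/c13.png

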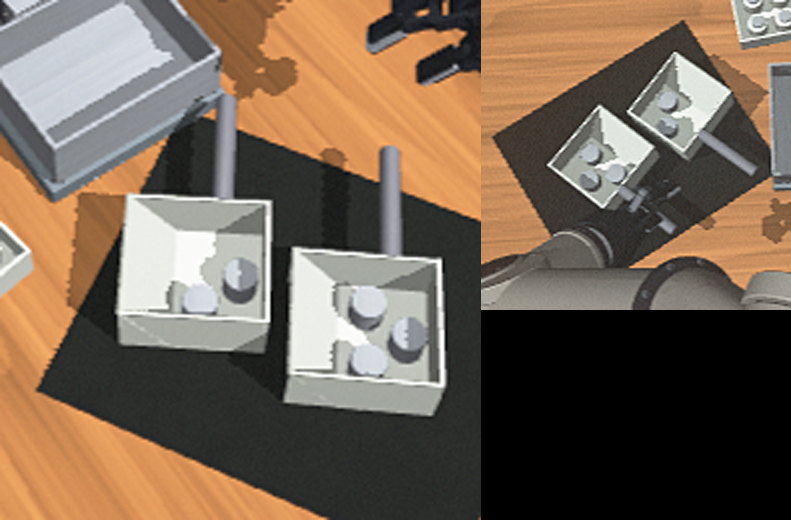

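I have used all 14 views, so from here I check numerically. The scoops and caps are unmoved. The tips at (357,217) show that the real fingertips sit about 27 mm behind the reported TCP, so I'll use an offset of 45 mm to the grasp point.

```bash
sed -i 's/off=.018/off=.045/' h.py; python3 -c "
from h import *
at([.5145,.1542,.056],48.25,-30,.08)"
```

```text
target [0.5014 0.1659 0.0863]
shift [-0.0009  0.0062  0.12  ] turn [ 1.746e-01  0.000e+00 -1.000e-04] t 31.55 pos [0.441  0.2211 0.1743] F [ 0.3  0.1 -0.3] w 0.6
grasp pt now [0.4194 0.2403 0.2087] q [-0.5   0.36 -0.67  2.12  0.95  1.24 -2.47] tz [ 0.48 -0.43 -0.77]
```

```bash
python3 -m jog '[{"x":0,"y":0.002,"z":0.03,"ax":0.08,"ay":0,"az":0},{"x":0,"y":0.006,"z":0.06,"ax":0.175,"ay":0,"az":0},{"x":0,"y":0.006,"z":0.09,"ax":0.175,"ay":0,"az":0},{"x":0,"y":0.006,"z":0.12,"ax":0.175,"ay":0,"az":0},{"x":0,"y":0.006,"z":0.12,"ax":0.175,"ay":0,"az":0},{"x":0,"y":0.006,"z":0.12,"ax":0.175,"ay":0,"az":0}]' >/dev/null
python3 -c "
from h import *
at([.5145,.1542,.056],48.25,-30,0)"
```

```text
target [0.5313 0.1392 0.017 ]
shift [0.0013 0.0009 0.0784] turn [-0.0019  0.0048  0.0002] t 32.15 pos [0.5009 0.1651 0.0846] F [-0.9  0.7 -0. ] w 0.598
grasp pt now [0.4843 0.1802 0.1236] q [-0.3   0.46 -0.59  2.15  1.04  0.94 -2.35] tz [ 0.37 -0.34 -0.87]
```

```bash
python3 -m jog '[{"x":0.001,"y":0.001,"z":0.02,"ax":0,"ay":0,"az":0},{"x":0.001,"y":0.001,"z":0.04,"ax":0,"ay":0,"az":0},{"x":0.001,"y":0.001,"z":0.055,"ax":0,"ay":0,"az":0},{"x":0.001,"y":0.001,"z":0.055,"ax":0,"ay":0,"az":0}]' 0.5| egrep 'eef|cont'
python3 -m jog '[{"x":0,"y":0,"z":0.01,"ax":0,"ay":0,"az":0},{"x":0,"y":0,"z":0.017,"ax":0,"ay":0,"az":0},{"x":0,"y":0,"z":0.023,"ax":0,"ay":0,"az":0},{"x":0,"y":0,"z":0.023,"ax":0,"ay":0,"az":0}]' | egrep 'eef|cont'
python3 -m jog '[{"x":0,"y":0,"z":0,"ax":0,"ay":0,"az":0},{"x":0,"y":0,"z":0,"ax":0,"ay":0,"az":0},{"x":0,"y":0,"z":0,"ax":0,"ay":0,"az":0},{"x":0,"y":0,"z":0,"ax":0,"ay":0,"az":0},{"x":0,"y":0,"z":0,"ax":0,"ay":0,"az":0},{"x":0,"y":0,"z":0,"ax":0,"ay":0,"az":0}]' 0 120
```

```text
eef_pos: [0.5228, 0.1481, 0.038]
contact_force: [-0.1, -0.1, -0.9]
eef_pos: [0.5319, 0.1403, 0.0184]
contact_force: [-0.7, -0.3, 0.1]
t: 33.55
eef_pos: [0.5321, 0.1406, 0.0193]
tool_rot: [0.236, 0.882, 0.394, 0.105]
contact_force: [-1.1, -0.7, 5.9]
gripper_width: 0.17
grasp_force: 117.2
```

```bash
python3 -m jog '[{"x":0,"y":0.002,"z":-0.0035,"ax":0,"ay":0,"az":0},{"x":0,"y":0.005,"z":-0.0087,"ax":0,"ay":0,"az":0},{"x":0,"y":0.01,"z":-0.0173,"ax":0,"ay":0,"az":0},{"x":0,"y":0.018,"z":-0.031,"ax":0,"ay":0,"az":0},{"x":0,"y":0.027,"z":-0.047,"ax":0,"ay":0,"az":0},{"x":0,"y":0.036,"z":-0.062,"ax":0,"ay":0,"az":0},{"x":0,"y":0.046,"z":-0.08,"ax":0,"ay":0,"az":0},{"x":0,"y":0.056,"z":-0.097,"ax":0,"ay":0,"az":0},{"x":0,"y":0.065,"z":-0.1126,"ax":0,"ay":0,"az":0},{"x":0,"y":0.07,"z":-0.121,"ax":0,"ay":0,"az":0},{"x":0,"y":0.07,"z":-0.121,"ax":0,"ay":0,"az":0}]'
python3 - <<'E'
from h import *
at([.449,.065,.20],0,-30)
o=get_obs();print('torque',o['torque'])
import cv2
def ex(n): 
    im=read_camera(n); cv2.imwrite('pics/'+n+'_lift.png',im[:,:,::-1])
ex('scene')
E
```

```text
t: 34.65
eef_pos: [0.5328, 0.141, 0.1602]
tool_rot: [0.236, 0.882, 0.394, 0.106]
contact_force: [0.4, 0.2, -2.9]
gripper_width: 0.167
grasp_force: 117.6
target [0.449  0.0425 0.161 ]
shift [-0.1293  0.0033  0.0007] turn [-5.000e-04 -4.219e-01  7.279e-01] t 34.65 pos [0.5328 0.141  0.1602] F [ 0.4  0.2 -2.9] w 0.167
grasp pt now [0.516  0.156  0.1992] q [-0.19  0.34 -0.6   2.07  0.91  0.97 -2.1 ] tz [ 0.37 -0.33 -0.87]
torque [0.3382326  0.84202888 0.0150117 ]
```

```bash
python3 -m jog '[{"x":-0.004,"y":0,"z":0,"ax":0,"ay":-0.014,"az":0.024},{"x":-0.015,"y":0,"z":0,"ax":0,"ay":-0.045,"az":0.078},{"x":-0.03,"y":0.001,"z":0,"ax":0,"ay":-0.09,"az":0.156},{"x":-0.045,"y":0.001,"z":0,"ax":0,"ay":-0.14,"az":0.242},{"x":-0.06,"y":0.002,"z":0,"ax":0,"ay":-0.19,"az":0.328},{"x":-0.075,"y":0.002,"z":0,"ax":0,"ay":-0.24,"az":0.414},{"x":-0.09,"y":0.003,"z":0,"ax":0,"ay":-0.29,"az":0.5},{"x":-0.105,"y":0.003,"z":0,"ax":0,"ay":-0.34,"az":0.587},{"x":-0.117,"y":0.003,"z":0,"ax":0,"ay":-0.385,"az":0.664},{"x":-0.126,"y":0.003,"z":0,"ax":0,"ay":-0.411,"az":0.709},{"x":-0.1293,"y":0.003,"z":0,"ax":0,"ay":-0.4219,"az":0.728},{"x":-0.1293,"y":0.003,"z":0,"ax":0,"ay":-0.4219,"az":0.728}]'
python3 -c "
from h import *
at([.449,.065,.185],0,-30)
print(get_obs()['torque'])
r=Rt(0,-30); H=np.array([.449,.065,.185])
for roll in (20,40,60,80,95): 
    p=H+Rt(0,roll-30).apply([0,0,.045])-(H+np.array([0,0,.015])+r.apply([0,0,.045])); print(roll,round(np.radians(roll),3),r.inv().apply(p).round(4))"
```

```text
t: 35.9
eef_pos: [0.4478, 0.0423, 0.1599]
tool_rot: [0.259, 0.966, 0.0, -0.002]
contact_force: [-0.3, -0.3, -3.2]
gripper_width: 0.17
grasp_force: 117.6
target [0.449  0.0425 0.146 ]
shift [ 0.0012 -0.0071  0.0119] turn [0.0009 0.0028 0.0016] t 35.9 pos [0.4478 0.0423 0.1599] F [-0.3 -0.3 -3.2] w 0.17
grasp pt now [0.448  0.0648 0.1988] q [-0.17  0.35 -0.49  2.03  0.61  1.23 -2.56] tz [-0.   -0.5  -0.87]
[ 0.89076958  0.33425003 -0.02544168]
20 0.349 [ 0.     -0.0229  0.0103]
40 0.698 [ 0.     -0.0364  0.0025]
60 1.047 [ 0.     -0.0465 -0.0095]
80 1.396 [ 0.     -0.0518 -0.0242]
95 1.658 [ 0.     -0.0523 -0.0359]
```

```bash
python3 -m jog '[{"x":0,"y":-0.009,"z":0.0048,"ax":0.14,"ay":0,"az":0},{"x":0,"y":-0.0199,"z":0.0113,"ax":0.28,"ay":0,"az":0},{"x":0,"y":-0.0258,"z":0.0091,"ax":0.42,"ay":0,"az":0},{"x":0,"y":-0.0313,"z":0.0062,"ax":0.56,"ay":0,"az":0},{"x":0,"y":-0.0364,"z":0.0025,"ax":0.698,"ay":0,"az":0},{"x":0,"y":-0.0409,"z":-0.0019,"ax":0.838,"ay":0,"az":0},{"x":0,"y":-0.0444,"z":-0.0062,"ax":0.96,"ay":0,"az":0},{"x":0,"y":-0.0465,"z":-0.0095,"ax":1.047,"ay":0,"az":0},{"x":0,"y":-0.0465,"z":-0.0095,"ax":1.047,"ay":0,"az":0},{"x":0,"y":-0.0465,"z":-0.0095,"ax":1.047,"ay":0,"az":0}]'
python3 -c "
from h import *
at([.449,.065,.185],0,30)
print(get_obs()['torque'])"
```

```text
t: 36.9
eef_pos: [0.4477, 0.0874, 0.1449]
tool_rot: [-0.257, 0.966, -0.0, -0.002]
contact_force: [0.5, 0.1, -2.9]
gripper_width: 0.169
grasp_force: 118.0
target [0.449  0.0875 0.146 ]
shift [ 0.0013 -0.0006 -0.0009] turn [ 0.0029  0.0031 -0.0012] t 36.9 pos [0.4477 0.0874 0.1449] F [ 0.5  0.1 -2.9] w 0.169
grasp pt now [0.4478 0.065  0.184 ] q [ 0.67  0.35 -0.72  2.12 -0.42  0.79 -1.28] tz [-0.    0.5  -0.87]
[-0.8668551   0.27354833  0.02360103]
```

```bash
python3 -m jog '[{"x":0,"y":-0.0031,"z":-0.0001,"ax":0.07,"ay":0,"az":0},{"x":0,"y":-0.0063,"z":-0.0004,"ax":0.14,"ay":0,"az":0},{"x":0,"y":-0.0094,"z":-0.001,"ax":0.209,"ay":0,"az":0},{"x":0,"y":-0.0124,"z":-0.0017,"ax":0.279,"ay":0,"az":0},{"x":0,"y":-0.0154,"z":-0.0027,"ax":0.349,"ay":0,"az":0},{"x":0,"y":-0.019,"z":-0.0042,"ax":0.436,"ay":0,"az":0},{"x":0,"y":-0.0225,"z":-0.006,"ax":0.524,"ay":0,"az":0},{"x":0,"y":-0.0258,"z":-0.0081,"ax":0.611,"ay":0,"az":0},{"x":0,"y":-0.0258,"z":-0.0081,"ax":0.611,"ay":0,"az":0},{"x":0,"y":-0.0258,"z":-0.0081,"ax":0.611,"ay":0,"az":0},{"x":0,"y":-0.0258,"z":-0.0081,"ax":0.611,"ay":0,"az":0},{"x":0,"y":-0.0258,"z":-0.0081,"ax":0.611,"ay":0,"az":0}]'
python3 -c "
from h import *
at([.449,.065,.185],0,65)
print(get_obs()['torque'])
cv2.imwrite('pics/pour_s.png',read_camera('scene')[:,:,::-1])"
```

```text
t: 38.1
eef_pos: [0.4481, 0.1066, 0.1656]
tool_rot: [-0.536, 0.844, 0.001, -0.001]
contact_force: [0.3, -0.7, -2.9]
gripper_width: 0.17
grasp_force: 118.4
target [0.449  0.1058 0.166 ]
shift [ 0.0009  0.     -0.0009] turn [0.0038 0.0025 0.0002] t 38.1 pos [0.4481 0.1066 0.1656] F [ 0.3 -0.7 -2.9] w 0.17
grasp pt now [0.4482 0.0659 0.1848] q [ 0.99  0.74 -0.85  2.09 -0.71  0.95 -0.82] tz [-0.    0.9  -0.43]
[-1.49426278  0.23366758 -0.00908084]
```

```bash
for i in 1 2 3 4 5; do python3 -m jog '[{"x":0,"y":0,"z":0,"ax":0,"ay":0,"az":0}]' | grep contact; done
python3 -m jog '[{"x":0,"y":-0.0039,"z":-0.0002,"ax":0.087,"ay":0,"az":0},{"x":0,"y":-0.0078,"z":-0.0007,"ax":0.175,"ay":0,"az":0},{"x":0,"y":-0.0078,"z":-0.0007,"ax":0.175,"ay":0,"az":0},{"x":0,"y":-0.0078,"z":-0.0007,"ax":0.175,"ay":0,"az":0}]' | egrep 'eef|tool'
for i in 1 2 3 4 5 6; do python3 -m jog '[{"x":0,"y":0,"z":0,"ax":0,"ay":0,"az":0}]' | grep contact; done
```

```text
contact_force: [-0.1, -1.4, -2.5]
contact_force: [-0.1, 1.2, -3.0]
contact_force: [0.9, -0.3, -3.3]
contact_force: [-0.2, -0.3, -2.6]
contact_force: [0.3, 1.2, -2.5]
eef_pos: [0.4482, 0.1085, 0.1723]
tool_rot: [-0.608, 0.794, -0.001, -0.001]
contact_force: [0.5, 0.4, -2.4]
contact_force: [0.1, -0.7, -2.8]
contact_force: [-0.1, 0.1, -3.1]
contact_force: [0.1, -0.0, -2.6]
contact_force: [-0.3, 0.3, -2.1]
contact_force: [0.8, -0.1, -2.3]
```

```bash
python3 -m jog '[{"x":0,"y":0.0063,"z":-0.0004,"ax":-0.14,"ay":0,"az":0},{"x":0,"y":0.0124,"z":-0.0017,"ax":-0.28,"ay":0,"az":0},{"x":0,"y":0.0183,"z":-0.0039,"ax":-0.42,"ay":0,"az":0},{"x":0,"y":0.0238,"z":-0.0068,"ax":-0.56,"ay":0,"az":0},{"x":0,"y":0.0289,"z":-0.0105,"ax":-0.7,"ay":0,"az":0},{"x":0,"y":0.0334,"z":-0.0149,"ax":-0.84,"ay":0,"az":0},{"x":0,"y":0.0373,"z":-0.0198,"ax":-0.98,"ay":0,"az":0},{"x":0,"y":0.0404,"z":-0.0253,"ax":-1.117,"ay":0,"az":0},{"x":0,"y":0.0428,"z":-0.0311,"ax":-1.257,"ay":0,"az":0},{"x":0,"y":0.0443,"z":-0.0372,"ax":-1.396,"ay":0,"az":0},{"x":0,"y":0.045,"z":-0.0434,"ax":-1.536,"ay":0,"az":0},{"x":0,"y":0.0448,"z":-0.0497,"ax":-1.676,"ay":0,"az":0}]' | egrep eef
python3 -m jog '[{"x":0,"y":0.007,"z":-0.0006,"ax":-0.157,"ay":0,"az":0},{"x":0,"y":0.007,"z":-0.0006,"ax":-0.157,"ay":0,"az":0},{"x":0,"y":0.007,"z":-0.0006,"ax":-0.157,"ay":0,"az":0}]' | egrep 'eef|cont'
python3 -c "
from h import *
at([.516,.156,.1992],48.25,-30)"
```

```text
eef_pos: [0.4478, 0.0493, 0.143]
eef_pos: [0.447, 0.0437, 0.1442]
contact_force: [-1.2, -0.6, -3.0]
target [0.5328 0.141  0.1602]
shift [ 0.0859 -0.0759 -0.0627] turn [-0.0042  0.4238 -0.7247] t 41.15 pos [0.447  0.0437 0.1442] F [-1.2 -0.6 -3. ] w 0.169
grasp pt now [0.4472 0.0662 0.1832] q [-0.2   0.37 -0.45  2.05  0.61  1.19 -2.58] tz [-0.   -0.5  -0.87]
```

```bash
python3 -m jog '[{"x":0.003,"y":0.007,"z":-0.012,"ax":0,"ay":0.014,"az":-0.024},{"x":0.01,"y":-0.001,"z":-0.017,"ax":0,"ay":0.045,"az":-0.078},{"x":0.02,"y":-0.01,"z":-0.022,"ax":0,"ay":0.09,"az":-0.156},{"x":0.03,"y":-0.019,"z":-0.028,"ax":0,"ay":0.14,"az":-0.242},{"x":0.04,"y":-0.028,"z":-0.033,"ax":0,"ay":0.19,"az":-0.328},{"x":0.05,"y":-0.037,"z":-0.038,"ax":0,"ay":0.24,"az":-0.414},{"x":0.06,"y":-0.046,"z":-0.044,"ax":0,"ay":0.29,"az":-0.5},{"x":0.07,"y":-0.055,"z":-0.05,"ax":0,"ay":0.34,"az":-0.587},{"x":0.078,"y":-0.065,"z":-0.056,"ax":-0.002,"ay":0.387,"az":-0.66},{"x":0.084,"y":-0.073,"z":-0.061,"ax":-0.004,"ay":0.413,"az":-0.706},{"x":0.086,"y":-0.076,"z":-0.0627,"ax":-0.004,"ay":0.424,"az":-0.725},{"x":0.086,"y":-0.076,"z":-0.0627,"ax":-0.004,"ay":0.424,"az":-0.725}]' | egrep 'eef|cont'
cat > chk.py <<'E'
from h import *
import sys
for n,b in (('scene','raw_s'),('top','raw_t')):
    im=read_camera(n)[:,:,::-1]; cv2.imwrite(f'pics/{n}_{sys.argv[1]}.png',im); old=cv2.imread(f'pics/{b}.png')
    # trough inner floor polygon mask, slightly inside
    c,s=np.cos(-.0168),np.sin(-.0168)
    poly=[]
    for x,y in((.08,.035),(.08,.155),(-.08,.155),(-.08,.035)):
        poly.append(w2px(n,[.5621+c*x-s*y,-.0723+s*x+c*y,.040]))
    m=np.zeros(im.shape[:2],np.uint8); cv2.fillPoly(m,[np.round(poly).astype(int)],255)
    d=cv2.absdiff(cv2.GaussianBlur(im,(3,3),0),cv2.GaussianBlur(old,(3,3),0)).max(2); d[m==0]=0
    k,l,st,ce=cv2.connectedComponentsWithStats((d>14).astype(np.uint8))
    for i in range(1,k):
        if st[i,4]>15: print(n,'area',st[i,4],'c',ce[i].round(0),'world',px2w(n,*ce[i],.046).round(3)[:2])
E
python3 chk.py a1; python3 -c "
from h import *
at([.516,.156,.1992],48.25,-30)"
```

```text
eef_pos: [0.534, 0.1391, 0.1612]
contact_force: [-0.7, -0.9, -2.3]
scene area 1031 c [255. 219.] world [0.546 0.007]
scene area 538 c [250. 248.] world [0.6   0.068]
top area 92 c [279. 172.] world [0.628 0.025]
top area 707 c [289. 201.] world [ 0.533 -0.   ]
top area 28 c [272. 217.] world [0.486 0.056]
target [0.5328 0.141  0.1602]
shift [ 0.0009 -0.0024 -0.0004] turn [ 0.0037  0.0018 -0.0035] t 42.45 pos [0.5339 0.1389 0.1611] F [-0.1 -0.1 -1.8] w 0.17
grasp pt now [0.517 0.154 0.2  ] q [-0.22  0.33 -0.57  2.07  0.9   0.97 -2.09] tz [ 0.37 -0.34 -0.86]
```

```bash
python3 -m jog '[{"x":0.001,"y":-0.01,"z":0.015,"ax":0.002,"ay":0,"az":-0.002},{"x":0.001,"y":-0.02,"z":0.032,"ax":0.0037,"ay":0.0018,"az":-0.0035},{"x":0.001,"y":-0.032,"z":0.05,"ax":0.0037,"ay":0.0018,"az":-0.0035},{"x":0.001,"y":-0.044,"z":0.07,"ax":0.0037,"ay":0.0018,"az":-0.0035},{"x":0.001,"y":-0.055,"z":0.09,"ax":0.0037,"ay":0.0018,"az":-0.0035},{"x":0.001,"y":-0.062,"z":0.103,"ax":0.0037,"ay":0.0018,"az":-0.0035},{"x":0.001,"y":-0.067,"z":0.112,"ax":0.0037,"ay":0.0018,"az":-0.0035},{"x":0.001,"y":-0.07,"z":0.117,"ax":0.0037,"ay":0.0018,"az":-0.0035},{"x":0.001,"y":-0.07,"z":0.117,"ax":0.0037,"ay":0.0018,"az":-0.0035},{"x":0.001,"y":-0.07,"z":0.117,"ax":0.0037,"ay":0.0018,"az":-0.0035}]' | egrep 'eef|cont'
python3 -c "
from h import *
at([.5145,.1542,.056],48.25,-30)"
```

```text
eef_pos: [0.5339, 0.1418, 0.0254]
contact_force: [0.3, 0.7, -2.5]
target [0.5313 0.1392 0.017 ]
shift [-0.0037 -0.0044  0.0071] turn [ 0.0005 -0.0017  0.0009] t 43.45 pos [0.5339 0.1418 0.0254] F [ 0.3  0.7 -2.5] w 0.17
grasp pt now [0.5171 0.1568 0.0643] q [-0.31  0.57 -0.48  2.15  1.19  0.85 -2.44] tz [ 0.37 -0.33 -0.87]
```

```bash
for i in 1 2 3 4; do python3 -m jog '[{"x":0,"y":-0.0007,"z":0.0012,"ax":0,"ay":0,"az":0},{"x":0,"y":-0.0007,"z":0.0012,"ax":0,"ay":0,"az":0},{"x":0,"y":-0.0007,"z":0.0012,"ax":0,"ay":0,"az":0}]' | egrep 'eef|cont'; done
```

```text
eef_pos: [0.5338, 0.1417, 0.0239]
contact_force: [0.4, -0.2, -2.4]
eef_pos: [0.5335, 0.1416, 0.022]
contact_force: [0.7, 0.4, -2.1]
eef_pos: [0.5336, 0.1417, 0.0206]
contact_force: [-0.7, 0.3, -2.9]
eef_pos: [0.5337, 0.1413, 0.0196]
contact_force: [-1.5, -2.5, 2.7]
```

```bash
python3 -m jog '[{"x":0,"y":0,"z":0,"ax":0,"ay":0,"az":0},{"x":0,"y":0,"z":0,"ax":0,"ay":0,"az":0},{"x":0,"y":0,"z":0,"ax":0,"ay":0,"az":0}]' 0.5 | egrep cont
python3 -m jog '[{"x":0,"y":0,"z":-0.03,"ax":0,"ay":0,"az":0},{"x":0,"y":0,"z":-0.06,"ax":0,"ay":0,"az":0},{"x":0,"y":0,"z":-0.1,"ax":0,"ay":0,"az":0},{"x":0,"y":0,"z":-0.14,"ax":0,"ay":0,"az":0},{"x":0,"y":0,"z":-0.18,"ax":0,"ay":0,"az":0},{"x":0,"y":0,"z":-0.2,"ax":0,"ay":0,"az":0},{"x":0,"y":0,"z":-0.2,"ax":0,"ay":0,"az":0},{"x":0,"y":0,"z":-0.2,"ax":0,"ay":0,"az":0}]' | egrep eef
python3 chk.py a2; python3 - <<'E'
import cv2,numpy as np
a=cv2.imread('pics/raw_s.png');b=cv2.imread('pics/scene_a2.png')
old=a[200:400,225:425]; new=b
for nm,(x0,y0,x1,y1) in {'Abox':(259,272,321,336),'B':(324,294,388,361)}.items():
    r=cv2.matchTemplate(new[200:,200:],a[y0:y1,x0:x1],cv2.TM_CCOEFF_NORMED); _,s,_,l=cv2.minMaxLoc(r); print(nm,s,l[0]+200-x0,l[1]+200-y0)
# ascii of trough in both (gray/26)
x0,y0,x1,y1=205,195,305,265
for im in(a,b):
    g=cv2.cvtColor(im,cv2.COLOR_BGR2GRAY)[y0:y1:2,x0:x1]; print('\n'.join(''.join('0123456789'[v//26] for v in r) for r in g)); print()
E
```

```text
contact_force: [0.5, -0.3, 0.2]
eef_pos: [0.4589, 0.2079, 0.1924]
scene area 508 c [257. 212.] world [ 0.529 -0.007]
top area 60 c [297. 194.] world [ 0.552 -0.024]
top area 308 c [292. 210.] world [ 0.502 -0.005]
Abox 0.8601836562156677 -1 0
B 0.9997031688690186 0 0
3322333213444432223688888888888888855568765555555555555555422333333333368753444433344444431000001000
3322323221222346888888888888888655687655555555555555555555422333333333334775344444333444443100000000
3432223221268888888888888875455687655555555555555555555554345554333333333347753344443334444431000012
4433332221126888888888874556876555555555555555555555556677555555433333333333577433444433344344444444
5544343222123368888745568765555555555555555555555556788888887555554333333333336863343443334434444444
5555433321134335656787655555555555555555555555567888888888888755555433333333333477433344443344334344
5555554343222345676655555555555555555555555677888888888888888887555555433333333334554333344433443344
3687555433346876555555555555555555555555678888888888888888888888755555543333333333335544334443334433
333455557876555555555555
[... 5538 characters left out ...]
4444322344433333333477655555555678765555555555555555555555566665444443100111111111111112345666
6666544444443234444333333325875555678765555555555555555555555566664444444651111111111111111111345666
6666654444444323344433333332468787765555555555555555555555666654444444566511111111111111111112345666
6666666544444433234444333333335655555555555555555555555666654444446666653111111111111111111112345666
6666666665444444322344433333333455555555555555555556666644444445666666521111111111111111111112456666
6666666666654444443234444333333455555555555555556666544444455666666665211111111111111111111112456666
6666666666666664434322344433333455555555555556666544444455555556666664111111111111111111111113456665
```

Two caps show in the trough along its -y wall in the dump, around columns 33 to 60. Scoop A is down and B hasn't moved. Now scoop B, with tilt -20 because joint 7 is close to its limit.

```bash
python3 -c "
from h import *
at([.4326,.2808,.056],47.26,-20,.10)"
```

```text
target [0.4188 0.2936 0.1077]
shift [ 0.0384 -0.1175  0.0286] turn [ 0.1747 -0.0059  0.0171] t 45.85 pos [0.4587 0.2069 0.1913] F [-0.8  0.   0.2] w 0.498
grasp pt now [0.4419 0.2219 0.2303] q [-0.34  0.27 -0.65  2.08  0.79  1.09 -2.18] tz [ 0.37 -0.33 -0.87]
```

```bash
python3 -m jog '[{"x":0.015,"y":-0.035,"z":0,"ax":0.06,"ay":0,"az":0.005},{"x":0.03,"y":-0.07,"z":0,"ax":0.12,"ay":-0.003,"az":0.01},{"x":0.0384,"y":-0.105,"z":0.005,"ax":0.1747,"ay":-0.006,"az":0.017},{"x":0.0384,"y":-0.1175,"z":0.02,"ax":0.1747,"ay":-0.006,"az":0.017},{"x":0.0384,"y":-0.1175,"z":0.0286,"ax":0.1747,"ay":-0.006,"az":0.017},{"x":0.0384,"y":-0.1175,"z":0.0286,"ax":0.1747,"ay":-0.006,"az":0.017},{"x":0.0384,"y":-0.1175,"z":0.0286,"ax":0.1747,"ay":-0.006,"az":0.017}]' >/dev/null
python3 -c "
from h import *
at([.4326,.2808,.056],47.26,-20,.0)"
```

```text
target [0.4439 0.2704 0.0137]
shift [-0.0008 -0.0007  0.1011] turn [ 0.0006 -0.001  -0.0005] t 46.55 pos [0.4194 0.2939 0.1089] F [-1.   0.3  0.1] w 0.497
grasp pt now [0.4081 0.3044 0.1512] q [-0.42  0.43 -0.68  2.04  0.74  1.   -2.3 ] tz [ 0.25 -0.23 -0.94]
```

```bash
python3 - <<'E'
from h import *
a=cv2.imread('pics/raw_s.png');new=read_camera('scene')[:,:,::-1]
x0,y0,x1,y1=324,294,388,361
r=cv2.matchTemplate(np.ascontiguousarray(new[200:,200:]),a[y0:y1,x0:x1],cv2.TM_CCOEFF_NORMED); _,s,_,l=cv2.minMaxLoc(r); print(s,l[0]+200-x0,l[1]+200-y0)
E
python3 -m jog '[{"x":-0.0008,"y":-0.0007,"z":0.02,"ax":0,"ay":0,"az":0},{"x":-0.0008,"y":-0.0007,"z":0.04,"ax":0,"ay":0,"az":0},{"x":-0.0008,"y":-0.0007,"z":0.06,"ax":0,"ay":0,"az":0},{"x":-0.0008,"y":-0.0007,"z":0.075,"ax":0,"ay":0,"az":0},{"x":-0.0008,"y":-0.0007,"z":0.09,"ax":0,"ay":0,"az":0},{"x":-0.0008,"y":-0.0007,"z":0.1,"ax":0,"ay":0,"az":0},{"x":-0.0008,"y":-0.0007,"z":0.1,"ax":0,"ay":0,"az":0}]' | egrep 'eef|cont'
python3 -m jog '[{"x":0,"y":0,"z":0,"ax":0,"ay":0,"az":0},{"x":0,"y":0,"z":0,"ax":0,"ay":0,"az":0},{"x":0,"y":0,"z":0,"ax":0,"ay":0,"az":0},{"x":0,"y":0,"z":0,"ax":0,"ay":0,"az":0},{"x":0,"y":0,"z":0,"ax":0,"ay":0,"az":0},{"x":0,"y":0,"z":0,"ax":0,"ay":0,"az":0}]' 0 120
python3 -c "
from h import *
at([.4326,.2808,.056],47.26,-20,.0)
print(rot(get_obs()['tool_rot']).inv().apply([0,0,.15]).round(4))"
```

```text
0.9997091293334961 0 0
eef_pos: [0.4432, 0.2708, 0.014]
contact_force: [-0.2, 0.7, 0.6]
t: 47.9
eef_pos: [0.4438, 0.272, 0.0157]
tool_rot: [0.159, 0.902, 0.395, 0.071]
contact_force: [-0.2, -1.4, 5.7]
gripper_width: 0.169
grasp_force: 116.8
target [0.4439 0.2704 0.0137]
shift [-0.0011  0.0004  0.0022] turn [ 0.0011 -0.0034 -0.0006] t 47.9 pos [0.4438 0.272  0.0157] F [-0.2 -1.4  5.7] w 0.169
grasp pt now [0.4324 0.2823 0.0579] q [-0.44  0.58 -0.58  2.09  0.94  0.85 -2.44] tz [ 0.25 -0.23 -0.94]
[ 0.0005  0.0515 -0.1409]
```

Gripped. Lift 150 mm.

```bash
python3 -m jog '[{"x":0,"y":0.0014,"z":-0.0038,"ax":0,"ay":0,"az":0},{"x":0,"y":0.0034,"z":-0.0094,"ax":0,"ay":0,"az":0},{"x":0,"y":0.0075,"z":-0.0206,"ax":0,"ay":0,"az":0},{"x":0,"y":0.013,"z":-0.0357,"ax":0,"ay":0,"az":0},{"x":0,"y":0.019,"z":-0.052,"ax":0,"ay":0,"az":0},{"x":0,"y":0.026,"z":-0.071,"ax":0,"ay":0,"az":0},{"x":0,"y":0.033,"z":-0.09,"ax":0,"ay":0,"az":0},{"x":0,"y":0.04,"z":-0.11,"ax":0,"ay":0,"az":0},{"x":0,"y":0.046,"z":-0.126,"ax":0,"ay":0,"az":0},{"x":0,"y":0.05,"z":-0.137,"ax":0,"ay":0,"az":0},{"x":0,"y":0.0515,"z":-0.141,"ax":0,"ay":0,"az":0},{"x":0,"y":0.0515,"z":-0.141,"ax":0,"ay":0,"az":0}]' | egrep 'eef|cont'
python3 -c "
from h import *
at([.449,.065,.2],-1,-20,.0)
print(get_obs()['grasp_force'])"
```

```text
eef_pos: [0.4431, 0.2714, 0.1652]
contact_force: [-0.5, 0.3, -2.8]
target [0.4487 0.0496 0.1577]
shift [-0.1592  0.1428  0.0595] turn [-0.0008 -0.2906  0.7917] t 49.1 pos [0.4431 0.2714 0.1652] F [-0.5  0.3 -2.8] w 0.174
grasp pt now [0.4317 0.2817 0.2075] q [-0.32  0.34 -0.7   1.99  0.66  1.05 -2.13] tz [ 0.25 -0.23 -0.94]
118.03307890892029
```

```bash
python3 -m jog '[{"x":-0.005,"y":0.004,"z":0.002,"ax":0,"ay":-0.009,"az":0.024},{"x":-0.016,"y":0.014,"z":0.006,"ax":0,"ay":-0.029,"az":0.079},{"x":-0.032,"y":0.0285,"z":0.012,"ax":0,"ay":-0.058,"az":0.158},{"x":-0.048,"y":0.043,"z":0.018,"ax":0,"ay":-0.087,"az":0.237},{"x":-0.065,"y":0.0585,"z":0.0245,"ax":0,"ay":-0.119,"az":0.325},{"x":-0.083,"y":0.074,"z":0.031,"ax":0,"ay":-0.151,"az":0.412},{"x":-0.1,"y":0.09,"z":0.0375,"ax":0,"ay":-0.183,"az":0.499},{"x":-0.118,"y":0.1055,"z":0.044,"ax":0,"ay":-0.215,"az":0.586},{"x":-0.134,"y":0.12,"z":0.05,"ax":0,"ay":-0.244,"az":0.665},{"x":-0.1465,"y":0.131,"z":0.055,"ax":0,"ay":-0.267,"az":0.728},{"x":-0.156,"y":0.14,"z":0.058,"ax":0,"ay":-0.285,"az":0.776},{"x":-0.159,"y":0.143,"z":0.0595,"ax":0,"ay":-0.2906,"az":0.792}]' | egrep 'eef|cont'
python3 -m jog '[{"x":0,"y":0,"z":0,"ax":0,"ay":0,"az":0},{"x":0,"y":0,"z":0,"ax":0,"ay":0,"az":0}]' >/dev/null
python3 -c "
from h import *
at([.449,.065,.185],-1,-20,.0)"
```

```text
eef_pos: [0.4493, 0.0479, 0.1575]
contact_force: [-0.3, 0.2, -3.2]
target [0.4487 0.0496 0.1427]
shift [-0.0004 -0.004   0.0143] turn [-0.0015 -0.0002  0.0017] t 50.5 pos [0.4491 0.0507 0.1575] F [ 0.4  1.3 -3.4] w 0.171
grasp pt now [0.4494 0.066  0.1999] q [-0.08  0.29 -0.48  2.05  0.48  1.09 -2.42] tz [-0.01 -0.34 -0.94]
```

```bash
python3 -m jog '[{"x":0,"y":-0.008,"z":0.0055,"ax":0.14,"ay":0,"az":0},{"x":0,"y":-0.0164,"z":0.0126,"ax":0.28,"ay":0,"az":0},{"x":0,"y":-0.0223,"z":0.0104,"ax":0.42,"ay":0,"az":0},{"x":0,"y":-0.0278,"z":0.0075,"ax":0.56,"ay":0,"az":0},{"x":0,"y":-0.0329,"z":0.0038,"ax":0.698,"ay":0,"az":0},{"x":0,"y":-0.0374,"z":-0.0006,"ax":0.838,"ay":0,"az":0},{"x":0,"y":-0.0409,"z":-0.0049,"ax":0.96,"ay":0,"az":0},{"x":0,"y":-0.043,"z":-0.0082,"ax":1.047,"ay":0,"az":0},{"x":0,"y":-0.043,"z":-0.0082,"ax":1.047,"ay":0,"az":0},{"x":0,"y":-0.043,"z":-0.0082,"ax":1.047,"ay":0,"az":0}]' | egrep 'eef|cont'
python3 -m jog '[{"x":0,"y":-0.0031,"z":-0.0001,"ax":0.07,"ay":0,"az":0},{"x":0,"y":-0.0063,"z":-0.0004,"ax":0.14,"ay":0,"az":0},{"x":0,"y":-0.0094,"z":-0.001,"ax":0.209,"ay":0,"az":0},{"x":0,"y":-0.0124,"z":-0.0017,"ax":0.279,"ay":0,"az":0},{"x":0,"y":-0.0154,"z":-0.0027,"ax":0.349,"ay":0,"az":0},{"x":0,"y":-0.019,"z":-0.0042,"ax":0.436,"ay":0,"az":0},{"x":0,"y":-0.0225,"z":-0.006,"ax":0.524,"ay":0,"az":0},{"x":0,"y":-0.0258,"z":-0.0081,"ax":0.611,"ay":0,"az":0},{"x":0,"y":-0.029,"z":-0.0106,"ax":0.7,"ay":0,"az":0},{"x":0,"y":-0.029,"z":-0.0106,"ax":0.7,"ay":0,"az":0},{"x":0,"y":-0.029,"z":-0.0106,"ax":0.7,"ay":0,"az":0},{"x":0,"y":-0.029,"z":-0.0106,"ax":0.7,"ay":0,"az":0}]' | egrep 'eef|cont'
python3 -c "
from h import *
at([.449,.065,.185],-1,80,.0)"
for i in 1 2 3 4; do python3 -m jog '[{"x":0,"y":0,"z":0,"ax":0,"ay":0,"az":0}]' | grep contact; done
```

```text
eef_pos: [0.4498, 0.0932, 0.1504]
contact_force: [0.9, 1.2, -3.0]
eef_pos: [0.4503, 0.1091, 0.1779]
contact_force: [1.1, 1.0, -2.5]
target [0.4498 0.1093 0.1772]
shift [-0.0006  0.0007  0.0003] turn [0.0015 0.002  0.0017] t 52.7 pos [0.4503 0.1091 0.1779] F [ 1.1  1.  -2.5] w 0.168
grasp pt now [0.4497 0.0648 0.1858] q [ 1.02  0.91 -0.83  2.07 -0.81  1.06 -0.66] tz [ 0.02  0.98 -0.18]
contact_force: [0.5, -0.5, -2.7]
contact_force: [-0.3, 0.0, -2.8]
contact_force: [-0.1, 0.5, -2.4]
contact_force: [-0.7, 0.9, -3.5]
```

```bash
python3 -m jog '[{"x":0,"y":0.0063,"z":-0.0004,"ax":-0.14,"ay":0,"az":0},{"x":0,"y":0.0124,"z":-0.0017,"ax":-0.28,"ay":0,"az":0},{"x":0,"y":0.0183,"z":-0.0039,"ax":-0.42,"ay":0,"az":0},{"x":0,"y":0.0238,"z":-0.0068,"ax":-0.56,"ay":0,"az":0},{"x":0,"y":0.0289,"z":-0.0105,"ax":-0.7,"ay":0,"az":0},{"x":0,"y":0.0334,"z":-0.0149,"ax":-0.84,"ay":0,"az":0},{"x":0,"y":0.0373,"z":-0.0198,"ax":-0.98,"ay":0,"az":0},{"x":0,"y":0.0404,"z":-0.0253,"ax":-1.117,"ay":0,"az":0},{"x":0,"y":0.0428,"z":-0.0311,"ax":-1.257,"ay":0,"az":0},{"x":0,"y":0.0443,"z":-0.0372,"ax":-1.396,"ay":0,"az":0},{"x":0,"y":0.045,"z":-0.0434,"ax":-1.536,"ay":0,"az":0},{"x":0,"y":0.0448,"z":-0.0497,"ax":-1.676,"ay":0,"az":0}]' | egrep eef
python3 -m jog '[{"x":0,"y":0.0025,"z":0,"ax":-0.07,"ay":0,"az":0},{"x":0,"y":0.007,"z":-0.01,"ax":-0.07,"ay":0,"az":0},{"x":0,"y":0.01,"z":-0.02,"ax":-0.07,"ay":0,"az":0},{"x":0,"y":0.01,"z":-0.02,"ax":-0.07,"ay":0,"az":0}]' | egrep 'eef|cont'
python3 -c "
from h import *
at([.4317,.2817,.2075],47.26,-20)"; python3 - <<'E'
from h import *
im=read_camera('scene')[:,:,::-1]; cv2.imwrite('pics/scene_b0.png',im)
E
for i in 1 2 3 4; do python3 -m jog '[{"x":0,"y":0,"z":0,"ax":0,"ay":0,"az":0}]' | grep contact; done
```

```text
eef_pos: [0.4489, 0.0517, 0.1427]
eef_pos: [0.4499, 0.0468, 0.1655]
contact_force: [0.3, -0.5, -2.3]
target [0.443  0.2713 0.1652]
shift [-0.0113 -0.2111 -0.0757] turn [-0.0024  0.2858 -0.795 ] t 54.7 pos [0.4499 0.0468 0.1655] F [ 0.3 -0.5 -2.3] w 0.17
grasp pt now [0.4501 0.062  0.2078] q [-0.1   0.27 -0.44  2.05  0.46  1.09 -2.39] tz [-0.   -0.34 -0.94]
contact_force: [-0.4, 0.4, -1.7]
contact_force: [-0.2, 0.4, -2.4]
contact_force: [0.1, -0.1, -2.1]
contact_force: [-0.0, 0.7, -2.6]
```

```bash
python3 -m jog '[{"x":0,"y":-0.006,"z":-0.002,"ax":0,"ay":0.009,"az":-0.024},{"x":-0.001,"y":-0.021,"z":-0.0075,"ax":0,"ay":0.029,"az":-0.079},{"x":-0.002,"y":-0.042,"z":-0.015,"ax":0,"ay":0.057,"az":-0.159},{"x":-0.003,"y":-0.063,"z":-0.023,"ax":-0.001,"ay":0.086,"az":-0.238},{"x":-0.005,"y":-0.0865,"z":-0.031,"ax":-0.001,"ay":0.117,"az":-0.326},{"x":-0.006,"y":-0.11,"z":-0.039,"ax":-0.001,"ay":0.149,"az":-0.413},{"x":-0.007,"y":-0.133,"z":-0.048,"ax":-0.002,"ay":0.18,"az":-0.5},{"x":-0.008,"y":-0.156,"z":-0.056,"ax":-0.002,"ay":0.211,"az":-0.588},{"x":-0.0095,"y":-0.177,"z":-0.0635,"ax":-0.002,"ay":0.24,"az":-0.668},{"x":-0.01,"y":-0.194,"z":-0.07,"ax":-0.002,"ay":0.263,"az":-0.731},{"x":-0.011,"y":-0.207,"z":-0.074,"ax":-0.002,"ay":0.28,"az":-0.779},{"x":-0.0113,"y":-0.211,"z":-0.0757,"ax":-0.0024,"ay":0.286,"az":-0.795}]' | egrep 'eef|cont'
python3 -m jog '[{"x":0,"y":0,"z":0,"ax":0,"ay":0,"az":0},{"x":0,"y":0,"z":0,"ax":0,"ay":0,"az":0}]' >/dev/null
python3 - <<'E'
from h import *
at([.4317,.2817,.2075],47.26,-20)
im=read_camera('scene')[:,:,::-1]; cv2.imwrite('pics/scene_b1.png',im)
t=read_camera('top')[:,:,::-1]; cv2.imwrite('pics/top_b1.png',t)
a=cv2.imread('pics/scene_a2.png')
x0,y0,x1,y1=257,270,322,318
r=cv2.matchTemplate(np.ascontiguousarray(im[200:,200:]),a[y0:y1,x0:x1],cv2.TM_CCOEFF_NORMED); _,s,_,l=cv2.minMaxLoc(r); print('A',s,l[0]+200-x0,l[1]+200-y0)
g=cv2.cvtColor(im,cv2.COLOR_BGR2GRAY)[193:265:2,205:305]; print('\n'.join(''.join('0123456789'[v//26] for v in r) for r in g))
E
```

```text
eef_pos: [0.4412, 0.2736, 0.1629]
contact_force: [0.1, 0.3, -2.0]
target [0.443  0.2713 0.1652]
shift [ 0.0011  0.0012 -0.0021] turn [0.0001 0.0034 0.0018] t 56.55 pos [0.442  0.2707 0.1629] F [-0.  -0.2 -2.4] w 0.174
grasp pt now [0.4308 0.2813 0.2051] q [-0.35  0.34 -0.66  2.    0.65  1.04 -2.12] tz [ 0.25 -0.23 -0.94]
A 0.8721786141395569 0 0
4323331344444444443222798888888888888874557876555555422333333333333334553444434566544444300111111111
4322333213444432224688888888888888855568765555555555423333333333333333345444445665654444431001111111
3322233221222346888888888888888655787655555555555554233333332333333333333454344356666654443100111111
4432232221268888888888888876455687655555555555555542345555555554333333333334543435666566544431001123
5434332321126888888888874556876555555555555555555434677875444455433333333333455435666665666666666666
5554343222123368888755568765555555555555555555422456788887444334554333333333334544666666556666666666
5555434321134335656787655555555555555544556542334567888888863335555543333333333345434666666566666666
555555444322234577665555555555555554467778885
[... 2183 characters left out ...]
4444322344433333333477655555555678765555555555555555555555566665444443101111111111111111345666
6666544444433234444333333325875555678765555555555555555555555566664444444651111111111111111111345666
6666654444444323344433333333468787765555555555555555555555666654444444566511111111111111111102345666
6666666544444433234444333333335655555555555555555555555666654444446666663111111111111111111102345666
6666666665444444322344433333333455555555555555555556666644433446666666521111111111111111111112456666
6666666666654444443234444333333455555555555555556666544443234344444443201111111111111111111112335546
6666666666666664444322344433333455555555555556666544444433333334444432011111111111111110101112344433
```

Five caps show up in the trough and scoop A is still in place. Setting B down.

```bash
python3 -m jog '[{"x":0.001,"y":-0.005,"z":0.015,"ax":0,"ay":0.002,"az":0.001},{"x":0.001,"y":-0.012,"z":0.035,"ax":0,"ay":0.003,"az":0.002},{"x":0.001,"y":-0.02,"z":0.057,"ax":0,"ay":0.003,"az":0.002},{"x":0.001,"y":-0.029,"z":0.08,"ax":0,"ay":0.003,"az":0.002},{"x":0.001,"y":-0.037,"z":0.102,"ax":0,"ay":0.003,"az":0.002},{"x":0.001,"y":-0.043,"z":0.118,"ax":0,"ay":0.003,"az":0.002},{"x":0.001,"y":-0.046,"z":0.127,"ax":0,"ay":0.003,"az":0.002},{"x":0.001,"y":-0.0475,"z":0.1305,"ax":0,"ay":0.003,"az":0.002},{"x":0.001,"y":-0.0475,"z":0.1305,"ax":0,"ay":0.003,"az":0.002},{"x":0.001,"y":-0.0475,"z":0.1305,"ax":0,"ay":0.003,"az":0.002}]' | egrep 'eef|cont'
for i in 1 2 3; do python3 -m jog '[{"x":0,"y":-0.0005,"z":0.0014,"ax":0,"ay":0,"az":0},{"x":0,"y":-0.0005,"z":0.0014,"ax":0,"ay":0,"az":0},{"x":0,"y":-0.0005,"z":0.0014,"ax":0,"ay":0,"az":0}]' | egrep 'eef|cont'; done
```

```text
eef_pos: [0.4426, 0.2727, 0.0249]
contact_force: [-0.4, -0.8, -0.9]
eef_pos: [0.4422, 0.2724, 0.023]
contact_force: [0.4, 0.2, -2.0]
eef_pos: [0.442, 0.2723, 0.0211]
contact_force: [-0.3, -0.4, -2.5]
eef_pos: [0.4421, 0.2723, 0.0197]
contact_force: [0.0, -0.4, -2.2]
```

```bash
for i in 1 2 3; do python3 -m jog '[{"x":0,"y":-0.0005,"z":0.0014,"ax":0,"ay":0,"az":0},{"x":0,"y":-0.0005,"z":0.0014,"ax":0,"ay":0,"az":0},{"x":0,"y":-0.0005,"z":0.0014,"ax":0,"ay":0,"az":0}]' | egrep 'eef|cont'; done
```

```text
eef_pos: [0.4422, 0.2723, 0.0182]
contact_force: [0.2, -0.3, -0.8]
eef_pos: [0.4421, 0.2722, 0.0167]
contact_force: [-0.1, -1.1, -0.1]
eef_pos: [0.4422, 0.272, 0.0157]
contact_force: [-2.3, -1.7, 6.7]
```

Down. Release, retreat clear, then verify.

```bash
python3 -m jog '[{"x":0,"y":0,"z":0,"ax":0,"ay":0,"az":0},{"x":0,"y":0,"z":0,"ax":0,"ay":0,"az":0},{"x":0,"y":0,"z":0,"ax":0,"ay":0,"az":0}]' 0.5 | egrep cont
python3 -m jog '[{"x":0,"y":0,"z":-0.03,"ax":0,"ay":0,"az":0},{"x":0,"y":0,"z":-0.06,"ax":0,"ay":0,"az":0},{"x":0,"y":0,"z":-0.1,"ax":0,"ay":0,"az":0},{"x":0,"y":0,"z":-0.14,"ax":0,"ay":0,"az":0},{"x":0,"y":0,"z":-0.18,"ax":0,"ay":0,"az":0},{"x":0,"y":0,"z":-0.22,"ax":0,"ay":0,"az":0},{"x":0,"y":0,"z":-0.25,"ax":0,"ay":0,"az":0},{"x":0,"y":0,"z":-0.25,"ax":0,"ay":0,"az":0}]' | egrep 'eef|t:'
python3 - <<'E'
from h import *
im=read_camera('scene')[:,:,::-1]; cv2.imwrite('pics/scene_f.png',im); t=read_camera('top')[:,:,::-1]; cv2.imwrite('pics/top_f.png',t)
a=cv2.imread('pics/raw_s.png'); c9=None
def m(nm,T,x0,y0,x1,y1):
    r=cv2.matchTemplate(im.copy(),T[y0:y1,x0:x1],cv2.TM_CCOEFF_NORMED); _,s,_,l=cv2.minMaxLoc(r); print(nm,round(s,3),l[0]-x0,l[1]-y0)
m('Abox',a,257,270,322,338); m('Bbox',a,322,292,390,363); m('gap area',a,195,150,262,205); m('stand+blade',a,172,98,220,160); m('screwdriver',a,95,205,180,230); m('tray',a,115,240,230,345)
m('mouse',a,280,160,320,205)
g=cv2.cvtColor(im,cv2.COLOR_BGR2GRAY)[262:366:2,255:392]; print('\n'.join(''.join('0123456789'[v//26] for v in r) for r in g))
E
```

```text
contact_force: [0.0, -0.4, 0.1]
t: 60.55
eef_pos: [0.3791, 0.3335, 0.2543]
tool_rot: [0.157, 0.902, 0.396, 0.073]
Abox 0.898 -1 0
Bbox 0.832 1 -1
gap area 0.928 0 0
stand+blade 0.983 0 0
screwdriver 0.999 0 0
tray 0.999 0 0
mouse 0.925 0 0
54444455555556666665111111111111111111111112456665411111111111111111111111111111111233554444433335666666666665424556656666666666666666666
44445665555555666651111111111111111111111113456665411111111111111111111111111111111111111123444335666666666665424566656666666666666666666
45665555555555555311111110111111111111111123456655411111111111111111111111111111111111111111001246666666666665434566656666666666666666666
66666555555555542111111111011111011111111123456665411111111111111111111111111111111111111011111110123566666665334566556666666666666666666
66666665555555541111111111111111111111111123556655311111111111111111111111111111111111111111110111111111113565334566655666666666666666666
66666666555554211111111110111111111111111124566654211111111111111111111111111111111111111110111111111111111111234566555666666666666666666
55666666689998554333332221110000
[... 5615 characters left out ...]
6521111111
11111111111111111111111111111111111111111111111111111111111111111111111111111111111111111111123455666666666666666666666666666665211111111
11111111111111111111111111111111111111111111111111111111111111111111111111111111111111111111111111111111111234555676666666666652111111111
11111111111111111111111111111111111111111111111111111111111111111111111111111111111111111111111111111111111111111111111112234421111111111
64211111111111111111111111111111111111111111111111111111111111111111111111111111111111111111111111111111111111111111111111111111111111111
66665421111111111111111111111111111111111111111111111111111111111111111111111111111111111111111111111111111111111111111111111111111111111
```

Both scoops are upright and empty. The feeder, stand and bystanders haven't moved. Handing in.

```bash
python3 -c "
from station import *
print(hand_in())"
```

```text
the job is handed in; nothing more can be done
None
```

The job is handed in at about 61 s, with no verdict returned: the gap is set on the blade with drag felt, the blade is back in its stand, five caps appear in the trough, and both scoops stand empty and upright on the mat. The last checks were numeric because the 14 picture views were used up.

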